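Refit and lock the bench drain grate

TASK

Put the perforated grate back in the raised steel drain box: tilt it, slide its toe edge under the box's overhanging lip, then level it down until it lies flat and fully home on its ledge. Then take the yellow-handled key, reach with its pin through the red-ringed hole in the grate to trip the hidden spring catch so that the red bolt shoots fully out over the grate, and put the key back in its stand, fully down and let go. Do not knock or shift the jars, bottle, bowl, tub, scissors and forceps lying about.

Things in the scene. Friction and masses are not known exactly. Their poses are not given: they have to be found in the camera images.
- drain_box: Fixed open steel box on the bench, 143 (x) by 148 (y) mm, yaw varies. Origin: cavity centre at bench level, z up, -x side has the lip and faces roughly to the robot. Cavity x -52.5 to +52.5, y -66 to +66 mm. Ledge for the grate all round inside, top at z 42: 22 mm wide (x) on the lip side, 6 mm on the other three. Side and +x walls are 49 mm high.
- lip_edge (a point): Middle of the lip's free edge, on its underside: x -36.5, z 54 mm in the box's frame. The lip overhangs the cavity 16 mm (x -52.5 to -36.5) along the whole -x wall, 4 mm thick, 12 mm above the ledge. Lip and far wall leave 89 mm, too little for a flat grate: tilted 0.15 to 0.28 rad its toe goes under, up to the -x wall.
- far_wall (a point): Middle of the inner top edge of the box's +x wall (30 mm thick): x 52.5, z 49 mm in the box's frame. With the toe at the -x wall the grate's other edge clears it by 5 mm when levelled. On this wall, y -20 to +20, x 54.5 to 82.5, stands the dark bolt housing, top z 58 mm.
- grate_grip (a point): Centre of the grate's blue upright rib, 20 mm above the underside; grate axes (z out of its top, -x to the toe). Pale perforated plate 100 (x) by 126 (y) by 5 mm, 0.22-0.45 kg, flat on the bench, rib up. Rib mid-plate, 12 mm thick (x), 60 long (y), 5 to 35 mm above underside: grip across x from above. Home: z 62, x within 2.5, y within 3 mm in the box's frame, axes parallel to the box's.
- grate_toe (a point): Middle of the grate's toe edge (the one that goes under the lip), half-way through the 5 mm thickness; 50 mm along -x from the rib's middle. Axes of the grate.
- grate_hole (a point): Centre of the red-ringed 16 mm access hole through the grate, on its top face; 30 mm along +x (away from the toe) and 30 mm along +y from the plate's centre.
- catch_pad (a point): Centre of the top of the hidden orange catch, a 30 by 30 mm pad in the box at x 30, y 30, z 28 mm of its frame (point fixed at the rest height): under the access hole, 19 mm below the seated grate's top. Presses straight down 8 mm against a snap spring, 5 to 6 N at most; past 4 mm it snaps to the bottom by itself and stays.
- bolt (a joint): Slide of the red bolt (22 mm wide, 5 thick) on the box's +x wall: 0 = drawn back, 0.012 m = fully out to -x over the grate's edge, 2.5 mm above its top. Linked to the catch (1.5 times its stroke). The grate cannot go in with it out.
- key_grip (a point): Centre of the key's yellow round handle, 22 mm in diameter, 40 mm high; z up the key. Under it a steel collar (28 mm in diameter, 4 thick, underside 24 mm below this point) and a pin 8 mm in diameter, 60 mm long. 0.08 kg. At the start it stands upright in its stand, collar on the stand's top.
- key_tip (a point): Lower end of the key's pin, 84 mm below the handle's centre along the key's axis.
- stand_mouth (a point): Centre of the mouth of the 16 mm hole, 62 mm deep, in the top of the key's fixed grey stand, a block 56 by 56 by 66 mm high; 66 mm above the bench. The stand has one of three places in a row along x in front of the robot, 110 mm apart; the two jars have the others.
- jar_amber: Bystander: amber jar, 56 mm in diameter, 85 mm high; origin under its centre.
- jar_clear: Bystander: white jar with red cap, 60 mm in diameter, 75 mm high; origin under its centre.
- scissors: Bystander: steel scissors lying flat, 150 mm long; origin near the pivot.
- forceps: Bystander: steel forceps lying flat, 126 mm long; origin at the middle.
- wash_bottle: Bystander: white bottle, 68 mm in diameter, 190 mm high; origin under its centre.
- bowl: Bystander: steel bowl, 130 mm in diameter, 50 mm high; origin under its centre.
- tub: Bystander: open blue tub, 90 by 120 by 50 mm high; origin under its centre.
Mind the look-alikes: they are no part of the job. Leave any orange or turquoise look-alike of the part that bears grate_grip alone.

How it is judged:
By the outcome, as a careful person would: the job done as asked, in the order asked, and still so for the second after the job is handed in, with the robot touching nothing.
It also fails if it takes over 62 s, if anything falls off the work surface, if the arm or the gripper's body presses on something with over 40 N, if the wrist force passes 120 N, or if a joint passes its speed limit or range.

ROBOT

A 6-joint arm with a two-finger parallel gripper is mounted at the origin on the work surface. World frame = base frame: x ahead of the robot, y to its left, z up, the work surface at z = 0. Lengths are in mm, angles in rad, forces in N, time in s.
With the tool pointing down it reaches from about 350 to 925 mm from the base axis. Payload 6.4 kg.
Tool frame: the origin (TCP) lies at the centre of the arm's flange, where the gripper is bolted on; the fingertips stand 199 mm ahead of it and the grasp point (between the pads) lies 180 mm ahead of it; z points along the fingers, y is the direction in which the jaws open and shut (so a half turn about z gives the same grasp; the last joint's range is limited). The gripper opens to 94 mm and grips with 3 to 60 N. Pads are 16 mm wide; open, the fingers measure 119 mm over their backs; the gripper's body (75 mm by 177 mm) begins 78 mm behind the grasp point.
Start: joints at [-1.368, 0.245, 1.558, -0, 1.339, -0.174], TCP at [239.171, -604.411, 404.655] pointing down, gripper open.
Joint ranges: [-3.13, 3.13], [-1.02, 2.26], [0.13, 2.54], [-0.95, 4.09], [0.21, 2.88], [-2.74, 2.74]. Speed limits (rad/s): [2.57, 2.57, 3.14, 3.14, 3.14, 3.14].

INTERFACE

Orientations are given as a unit quaternion [x, y, z, w].
In Python, from workcell import bot, capture, camera_info, boxes_of, outline_of, place_of gives the robot as it stands.
- The arm moves only by the tool send_rows, never from a script. Its argument "commands" is a list of rows, each an object of numbers: "x", "y", "z": the shift along the tool's x, y, z in mm; "ax", "ay", "az": the turn, a rotation vector about the tool's x, y, z in rad. In form: [{"x": .., "y": .., "z": .., "ax": .., "ay": .., "az": ..}, ...]. A call has 1 to 5 rows; each row is the pose to reach, as a shift and turn from the pose commanded when the call began, along the tool's axes at that moment; what a row does not reach only later rows make up. A row lasts 1/12 s, in which the tool goes at most 41.7 mm and 7.16 degrees, less where a joint would pass 70% of its speed; a pose out of reach is approached as far as the arm can. A call with a gripper value outside its range is refused whole. "hand" is the finger opening in mm, from 0 to 94, set as the call begins (left out, the last holds). The fingers move at their own pace and stop on an object; the grip force is fixed at half the most. Time passes only in rows, so rows that repeat a pose let the fingers close. It gives the time, the measured TCP pose, the force and the opening at its end, in the units of the state.
- bot.sense(): the state, without advancing time (a new reading comes with each control period).
- capture(name): name is "side" or "top"; returns the picture (420x560x3 uint8, red, green, blue); there is no depth.
- camera_info(name): a dict with "vfov" (degrees; the focal length in pixels is half the picture's height over the tangent of half this angle, whatever the lens; pixels are square), "cx", "cy" (the principal point, pixels), "camera_from_world" (4x4, takes a point from world to camera coordinates). Camera axes: x right, y down, z forward; pixel columns grow to the right and rows downward; lengths in mm; the calibration is good to about 2 mm. A picture is of the moment at which its call begins. camera_info takes no time and is no camera call.
- bot.hand_in(): hands the job in, once; it reports no verdict.
Trained networks look in the newest picture that a camera, given by its name, has taken for a name from the list of things; names that differ only in an ending like _2 or _b are one class to them, and where a whole thing is asked for, a point or a joint stands for the part that bears it (a point fixed in the world has none). Each returns a list of dicts, best first, with "p" (0 to 1); they miss things now and then, are a little off and sometimes report something else, mostly with a low value. They report only what shows in the picture. A call takes as long as a camera call. They do not tell look-alikes from the thing itself.
- boxes_of(camera, name): "at" ([column, row] as shares, 0 to 1, of the picture: columns of its width, rows of its height, amid what is visible of it).
- outline_of(camera, name): "mask" (420x560 bool, what is visible of it) and "at" ([column, row] as shares, 0 to 1, of the picture: columns of its width, rows of its height, amid what is visible of it).
- place_of(camera, name): "at" ([column, row] as shares, 0 to 1, of the picture: columns of its width, rows of its height: a listed point, or the origin of a listed thing).
The state is a dict: "t": time; "joints": joint angles; "dq": joint speeds; "joint_efforts": joint torques, N m; "tcp_pos": TCP position; "orientation": TCP orientation; "wrist_force": force on the tool from outside, world axes, zero at the start; "wrist_torque": the same for the moment, N m; "grip_width": finger opening in mm.
Only numpy, scipy, OpenCV 4.12 (cv2) and the standard library are available. Lean on these libraries where they do the work, as an engineer would, in place of code of your own. Each camera call takes 0.05 s, during which the arm holds its last target.

## Working session

There is one attempt and no reset: what is moved stays moved. The work goes in short steps, Python scripts to look and compute and a tool call to move; the robot and the scene stay as the last step left them, time stands still between calls to the robot, and variables do not carry over. Pictures are saved under pics/ and viewed, and the job is handed in when it is done.

Besides the shell and the picture viewer there is one more tool, called in YAML: its name, and indented under it one key for each argument. send_rows: Moves the arm, as the interface text tells. Its arguments: {"type":"object","properties":{"commands":{"type":"array"},"hand":{"type":"number"}},"required":["commands"]}

```bash
ls; mkdir -p pics
python3 - <<'E'
from workcell import bot, capture, camera_info
import cv2
print(bot.sense())
for n in("side","top"):
    im=capture(n); cv2.imwrite(f"pics/{n}0.png",im[:,:,::-1]); print(n,camera_info(n))
E
```

```text
pics
{'t': 0.0, 'joints': array([-1.36809868e+00,  2.45802651e-01,  1.55898872e+00, -4.54860232e-05,
        1.33867565e+00, -1.74114639e-01]), 'dq': array([ 0.00153721, -0.00130273, -0.00238448,  0.00123249,  0.0001658 ,
        0.00155693]), 'joint_efforts': array([ 5.79815751e-04, -4.15832126e+01, -3.14604986e+01,  6.85751298e-02,
        3.32086778e-02, -1.27951989e-04]), 'tcp_pos': array([ 239.12115866, -604.18125181,  403.5659077 ]), 'orientation': array([ 9.82302586e-01,  1.87298560e-01, -3.55191714e-05, -9.36769910e-04]), 'wrist_force': array([ 0.08741923,  0.01056463, -0.15913728]), 'wrist_torque': array([ 0.04626404,  0.0038078 , -0.00310828]), 'grip_width': 93.95289029922492}
side {'vfov': 43.84400663800453, 'cx': 283.33021761601856, 'cy': 208.1174385216698, 'camera_from_world': array([[-7.37987444e-01, -6.74587317e-01,  1.75066560e-02,
         3.89276323e+02],
       [-3.80154258e-01,  3.94168030e-01, -8.36728334e-01,
         2.89119274e+02],
       [ 5.57545758e-01, -6.24150235e-01, -5.47338298e-01,
         1.13075658e+03],
       [ 0.00000000e+00,  0.00000000e+00,  0.00000000e+00,
         1.00000000e+00]])}
top {'vfov': 50.5328179919001, 'cx': 279.0960801946184, 'cy': 214.1057677548807, 'camera_from_world': array([[-5.52028016e-03, -9.99754869e-01, -2.14412819e-02,
         9.37080909e+00],
       [-9.94319196e-01,  7.76693661e-03, -1.06155601e-01,
         5.57412306e+02],
       [ 1.06296112e-01,  2.07334695e-02, -9.94118333e-01,
         1.06696331e+03],
       [ 0.00000000e+00,  0.00000000e+00,  0.00000000e+00,
         1.00000000e+00]])}
```

View pics/side0.png

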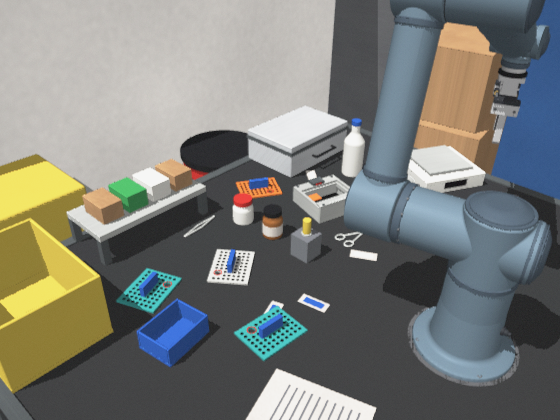

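View pics/top0.png

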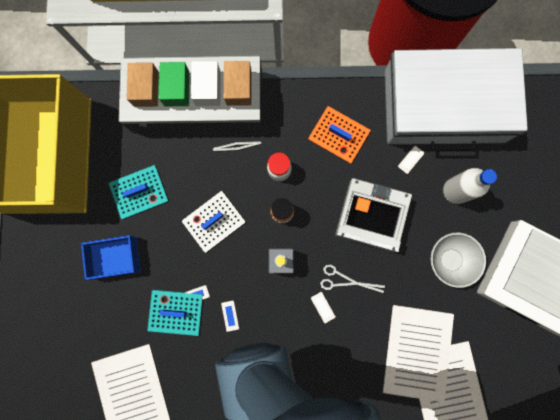

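Run:
```python
from workcell import *
import numpy as np
for cam in ("top","side"):
    for n in ["drain_box","lip_edge","far_wall","grate_grip","grate_toe","grate_hole","catch_pad","bolt","key_grip","stand_mouth","key_tip"]:
        try:
            r=place_of(cam,n)
            print(cam,n,[(round(d["p"],2),np.round([d["at"][0]*560,d["at"][1]*420],1).tolist()) for d in r[:4]])
        except Exception as e: print(cam,n,repr(e))
print(bot.sense()['t'])
```

```text
top drain_box [(0.72, [369.1, 223.1])]
top lip_edge [(0.77, [369.0, 231.7])]
top far_wall [(0.92, [380.3, 196.7]), (0.34, [360.9, 206.7])]
top grate_grip [(0.87, [136.4, 193.6]), (0.82, [341.4, 129.1]), (0.8, [214.3, 221.1]), (0.3, [278.3, 259.2])]
top grate_toe [(0.91, [126.5, 173.9]), (0.89, [222.5, 237.7]), (0.71, [350.2, 120.4]), (0.64, [172.7, 331.5])]
top grate_hole [(0.95, [342.5, 148.1]), (0.75, [167.2, 294.6]), (0.66, [195.1, 218.3])]
top catch_pad [(0.69, [363.3, 203.7]), (0.18, [116.3, 253.7])]
top bolt ValueError('it knows: bowl, catch_pad, drain_box, far_wall, forceps, grate_grip, grate_hole, grate_toe, jar_amber, jar_clear, key_grip, key_tip, lip_edge, scissors, stand_mouth, tub, wash_bottle')
top key_grip [(0.62, [277.9, 260.8])]
top stand_mouth []
top key_tip []
side drain_box [(0.62, [329.8, 208.4])]
side lip_edge [(0.76, [336.6, 195.6])]
side far_wall [(0.98, [320.9, 186.6])]
side grate_grip [(0.84, [260.9, 181.7]), (0.73, [229.5, 257.5]), (0.66, [270.4, 323.7]), (0.65, [151.8, 282.9])]
side grate_toe [(0.81, [249.9, 267.6]), (0.73, [129.7, 284.8]), (0.73, [256.3, 178.1]), (0.7, [287.1, 343.5])]
side grate_hole [(0.9, [252.7, 330.1]), (0.83, [218.4, 273.1]), (0.75, [166.1, 283.6]), (0.62, [270.7, 190.7])]
side catch_pad [(0.89, [314.2, 195.7])]
side bolt ValueError('it knows: bowl, catch_pad, drain_box, far_wall, forceps, grate_grip, grate_hole, grate_toe, jar_amber, jar_clear, key_grip, key_tip, lip_edge, scissors, stand_mouth, tub, wash_bottle')
side key_grip [(0.63, [308.4, 225.7])]
side stand_mouth [(0.71, [305.9, 232.1])]
side key_tip []
1.1
```

Grate look-alikes in the top picture: turquoise at (137,191) and (174,313), and orange at (340,133). The pale plate at (214,221) fits the description. I'll check it in a close crop.

```bash
cat > h.py <<'E'
import numpy as np, cv2
from workcell import camera_info
def proj(cam,P):
    c=camera_info(cam);f=210/np.tan(np.radians(c['vfov']/2));T=c['camera_from_world']
    P=np.atleast_2d(P);q=P@T[:3,:3].T+T[:3,3]
    return np.c_[f*q[:,0]/q[:,2]+c['cx'],f*q[:,1]/q[:,2]+c['cy']]
def ray(cam,uv,z):
    c=camera_info(cam);f=210/np.tan(np.radians(c['vfov']/2));T=c['camera_from_world'];R=T[:3,:3]
    d=R.T@np.array([(uv[0]-c['cx'])/f,(uv[1]-c['cy'])/f,1]);o=-R.T@T[:3,3]
    return o+d*(z-o[2])/d[2]
def tri(uvt,uvs):
    from scipy.optimize import least_squares
    r=least_squares(lambda p:np.r_[(proj('top',p)-uvt).ravel(),(proj('side',p)-uvs).ravel()],[500,0,40]);return r.x,r.fun
def crop(im,x0,y0,w,h,s):
    return cv2.resize(im[y0:y0+h,x0:x0+w],None,fx=s,fy=s,interpolation=cv2.INTER_CUBIC)
E
python3 - <<'E'
import cv2,numpy as np
from h import *
t=cv2.imread('pics/top0.png');s=cv2.imread('pics/side0.png')
a=crop(t,170,180,90,80,4);b=crop(t,325,165,100,80,4)
c=crop(s,195,235,90,80,4);d=crop(s,280,165,100,80,4)
cv2.imwrite('pics/c0.png',np.vstack([np.hstack([a,b]),np.hstack([c,d])])[:, :])
for n,u,v in [('hand',(379,190),0)]: pass
print('grip tri',tri([214.3,221.1],[229.5,257.5]))
print('toe',tri([222.5,237.7],[249.9,267.6]))
print('hole',tri([195.1,218.3],[218.4,273.1]))
print('lip',tri([369.0,231.7],[336.6,195.6]));print('far',tri([380.3,196.7],[320.9,186.6]))
print('pad',tri([363.3,203.7],[314.2,195.7]));print('key',tri([277.9,260.8],[308.4,225.7]))
E
```

```text
grip tri (array([546.73302836, 170.54023217,  27.28348786]), array([-1.74477243, -2.06077035,  2.70058861,  0.51485068]))
toe (array([502.74593148, 149.43117619,   8.27549266]), array([-0.44368667, -0.53340537,  0.68805441,  0.10849377]))
hole (array([549.82355853, 217.53036998,   5.31513468]), array([ 0.41813641,  0.48898089, -0.62110351, -0.13001747]))
lip (array([ 510.51717648, -208.72260568,   58.66106277]), array([ 0.02809237,  0.03645624, -0.05647675, -0.00113068]))
far (array([ 596.59365532, -242.56446931,   38.83354718]), array([ 0.22945168,  0.29264561, -0.46607211, -0.02358162]))
pad (array([ 582.83499889, -200.63068654,   30.52922835]), array([-0.4215462 , -0.53489562,  0.83096823,  0.04961698]))
key (array([441.29006937,   6.37505791,  95.06457119]), array([ 0.5514654 ,  0.69576315, -0.98051456, -0.06853813]))
```

View pics/c0.png

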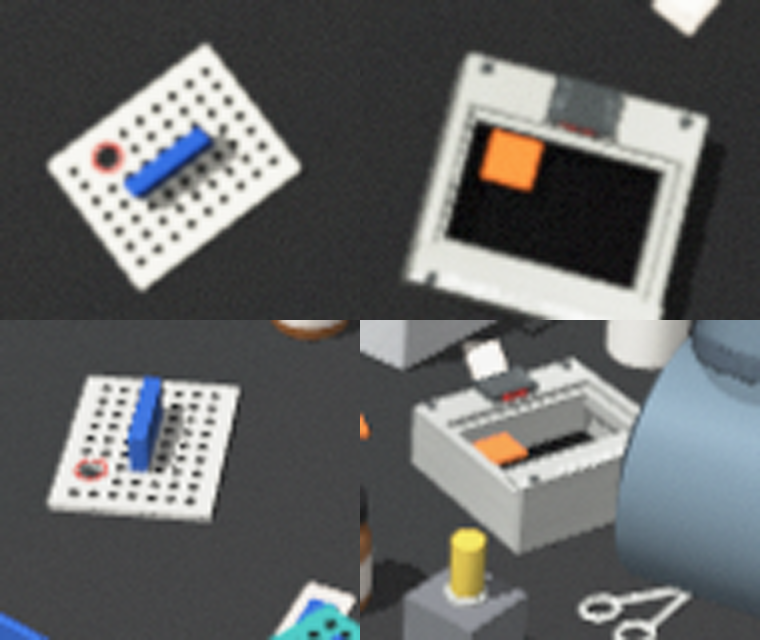

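Run:
```python
import cv2,numpy as np
from h import *
t=cv2.imread('pics/top0.png');s=cv2.imread('pics/side0.png')
cv2.imwrite('pics/c1.png',crop(t,330,170,90,85,7)); cv2.imwrite('pics/c2.png',crop(s,290,170,80,75,8))
cv2.imwrite('pics/c3.png',np.hstack([crop(t,260,240,45,45,8),crop(s,285,210,45,55,8)[:360]]))
```

```text
(no output)
```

View pics/c1.png

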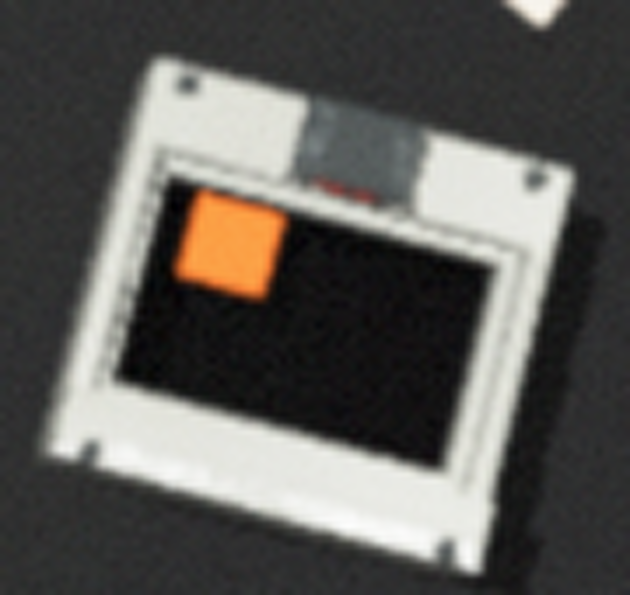

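View pics/c2.png

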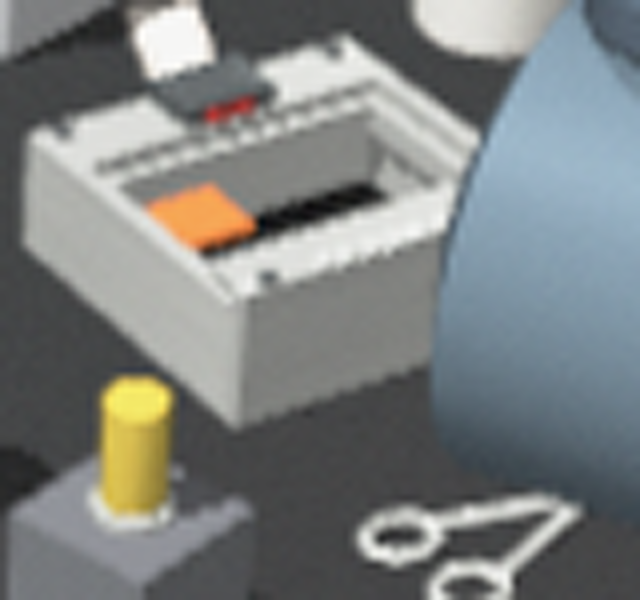

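View pics/c3.png

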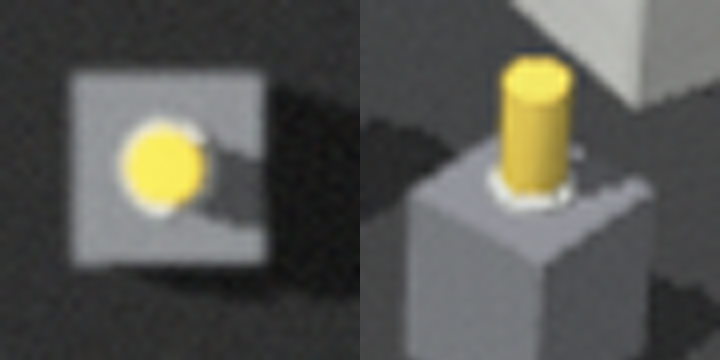

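```bash
cat > fit.py <<'E'
from h import *
from scipy.optimize import least_squares
def fit(obs,x0,zfree=False):
    # obs: list (cam,local xyz,u,v)
    def res(p,cams=('top','side')):
        c,s=np.cos(p[2]),np.sin(p[2]);r=[]
        for cam,l,u,v in obs:
            if cam in cams:
                w=[p[0]+c*l[0]-s*l[1],p[1]+s*l[0]+c*l[1],l[2]]
                r.append(proj(cam,w)[0]-[u,v])
        return np.array(r)
    for cams in (('top','side'),('top',),('side',)):
        r=least_squares(lambda p:res(p,cams).ravel(),x0,loss='soft_l1',x_scale=[10,10,.1]);print(cams,np.round(r.x,3));print(np.round(res(r.x,cams),1).tolist())
def mk(cam,l,c,s,x0,y0): return (cam,l,(c[0]+.5)/s-.5+x0,(c[1]+.5)/s-.5+y0)
E
python3 - <<'E'
from fit import *
o=[]
for l,c in [((82.5,74,49),(155,58)),((82.5,-74,49),(577,172)),((46.5,60,42),(170,180)),((46.5,-60,42),(498,265)),((45,45,28),(198,188)),((45,15,28),(290,213)),((15,15,28),(265,300)),((15,45,28),(175,277)),((-36.5,60,58),(115,380)),((-36.5,-60,58),(445,470)),((-60.5,-74,58),(482,577))]:
    o.append(mk('top',l,c,7,330,170))
for l,c in [((82.5,74,49),(28,138)),((82.5,-74,49),(346,34)),((82.5,74,0),(22,245)),((-60.5,74,0),(237,430)),((45,45,28),(150,208)),((45,15,28),(208,184)),((15,15,28),(257,232))]:
    o.append(mk('side',l,c,8,290,170))
print('box');fit(o,[550,-220,-.26])
o=[]
for l,c in [((50,63,5),(47,165)),((50,-63,5),(207,42)),((-50,-63,5),(302,168)),((-50,63,4),(141,293)),((30,30,5),(107,157))]: o.append(mk('top',l,c,4,170,180))
for l,c in [((50,63,3),(47,509)),((50,-63,5),(88,374)),((-50,-63,5),(240,384)),((-50,63,3),(211,520)),((30,30,5),(91,469))]: o.append(mk('side',l,(c[0],c[1]-320),4,195,235))
print('grate');fit(o,[550,170,.45])
o=[]
for l,c in [((0,0,110),(164,168)),]: o.append(mk('top',l,c,8,260,240))
for l,c in [((28,28,66),(70,70)),((28,-28,66),(266,70)),((-28,28,66),(70,264)),((-28,-28,66),(268,264))]: o.append(mk('top',l,c,8,260,240))
for l,c in [((28,28,66),(408-360,193)),((-28,28,66),(541-360,265)),((-28,-28,66),(653-360,190)),((0,0,110),(538-360,80))]: o.append(mk('side',l,c,8,285,210))
print('stand');fit(o,[440,5,0])
E
```

```text
box
('top', 'side') [ 5.43928e+02 -2.20429e+02 -2.85000e-01]
[[0.2, -0.5], [-0.7, -0.4], [-0.6, -1.8], [0.5, -0.6], [0.3, 0.1], [-1.0, -0.2], [-0.6, -1.0], [0.4, -1.0], [-0.8, 1.7], [1.0, 2.6], [-1.0, -1.3], [0.7, -0.2], [0.9, 0.9], [1.0, 0.2], [0.7, 0.3], [0.1, 0.2], [1.1, 0.6], [0.6, -0.8]]
('top',) [ 5.42852e+02 -2.21050e+02 -2.83000e-01]
[[0.4, 0.0], [-0.5, 0.0], [-0.4, -1.4], [0.7, -0.3], [0.5, 0.6], [-0.8, 0.3], [-0.3, -0.5], [0.7, -0.5], [-0.5, 2.2], [1.3, 3.1], [-0.7, -0.9]]
('side',) [ 5.46276e+02 -2.20082e+02 -2.77000e-01]
[[-0.0, -0.3], [-0.0, 0.6], [0.3, 0.1], [0.2, 0.0], [-0.6, 0.0], [0.3, 0.4], [-0.1, -1.0]]
grate
('top', 'side') [545.002 173.733   0.65 ]
[[-0.3, -0.7], [-0.5, -0.1], [-0.6, -0.6], [-0.2, -1.3], [-0.1, -0.4], [1.0, -0.5], [0.8, 1.1], [0.4, 1.3], [0.6, -0.3], [0.7, 0.7]]
('top',) [543.383 172.873   0.65 ]
[[0.1, -0.1], [-0.1, 0.5], [-0.2, -0.0], [0.1, -0.6], [0.2, 0.2]]
('side',) [547.506 173.844   0.65 ]
[[0.3, -1.0], [0.2, 0.8], [-0.3, 0.9], [-0.2, -0.7], [-0.0, 0.3]]
stand
('top', 'side') [ 4.44842e+02  2.71200e+00 -1.20000e-02]
[[-0.1, -0.7], [0.2, -0.3], [-0.6, -0.2], [-0.0, -0.7], [-0.9, -0.5], [0.8, 0.1], [0.7, 0.4], [1.0, 0.3], [0.7, 0.1]]
('top',) [ 4.43724e+02  2.03900e+00 -3.00000e-03]
[[0.2, -0.2], [0.4, 0.3], [-0.4, 0.2], [0.4, -0.1], [-0.5, -0.2]]
('side',) [ 4.47061e+02  3.46000e+00 -1.00000e-03]
[[0.0, 0.0], [0.0, 0.1], [0.1, 0.0], [-0.1, -0.2]]
```

```bash
cat > mv.py <<'E'
import sys
from h import *
from scipy.spatial.transform import Rotation as Rn
from workcell import bot
M=np.array([[0,1,0],[1,0,0],[0,0,-1.]])
def Rt(yaw,tilt): return Rn.from_euler('ZY',[yaw,-tilt]).as_matrix()@M
def cur():
    s=bot.sense();R=Rn.from_quat(s['orientation']).as_matrix();return s,R,s['tcp_pos']+180*R[:,2]
def delta(G,yaw,tilt=0.):
    s,R,g=cur();T=Rt(yaw,tilt);tcp=np.array(G)-180*T[:,2]
    d=R.T@(tcp-s['tcp_pos']);a=Rn.from_matrix(R.T@T).as_rotvec()
    print('d',np.round(d,1),'a',np.round(a,4),'rows %.1f %.1f'%(np.linalg.norm(d)/41.7,np.linalg.norm(a)/.125))
if __name__=='__main__':
    v=[float(a) for a in sys.argv[1:]]
    s,R,g=cur();G=R@M.T
    e=Rn.from_matrix(G).as_euler('ZYX')
    print('t',round(s['t'],2),'grasp',np.round(g,1),'yaw %.3f tilt %.3f roll %.3f'%(e[0],-e[1],e[2]),'F',np.round(s['wrist_force'],1),'w',round(s['grip_width'],1),'q',np.round(s['joints'],2))
    if v: delta(v[:3],*v[3:])
E
python3 mv.py 545 173 110 0.65
```

```text
t 1.1 grasp [ 239.2 -604.4  224.7] yaw -1.194 tilt -0.000 roll -0.000 F [0.4 0.6 0.4] w 93.8 q [-1.37  0.25  1.56 -0.    1.34 -0.17]
d [ 570.4 -610.3  114.7] a [-0.    -0.    -1.844] rows 20.2 14.8
```

send_rows:
  commands:
    - {"x":570,"y":-610,"z":60,"az":-1.844}
    - {"x":570,"y":-610,"z":60,"az":-1.844}
    - {"x":570,"y":-610,"z":60,"az":-1.844}
    - {"x":570,"y":-610,"z":60,"az":-1.844}
    - {"x":570,"y":-610,"z":60,"az":-1.844}
  hand: 50

```text
$.commands[0]: bad value
```

```bash
python3 mv.py 545 173 110 0.65
```

```text
t 1.1 grasp [ 239.2 -604.4  224.7] yaw -1.194 tilt -0.000 roll -0.000 F [0.4 0.6 0.4] w 93.8 q [-1.37  0.25  1.56 -0.    1.34 -0.17]
d [ 570.4 -610.3  114.7] a [-0.    -0.    -1.844] rows 20.2 14.8
```

send_rows:
  commands:
    - {"x":570,"y":-610,"z":60,"ax":0,"ay":0,"az":-1.844}
    - {"x":570,"y":-610,"z":60,"ax":0,"ay":0,"az":-1.844}
    - {"x":570,"y":-610,"z":60,"ax":0,"ay":0,"az":-1.844}
    - {"x":570,"y":-610,"z":60,"ax":0,"ay":0,"az":-1.844}
    - {"x":570,"y":-610,"z":60,"ax":0,"ay":0,"az":-1.844}
  hand: 50

```text
t: 1.52
tcp_pos: [315.5, -409.2, 389.6]
orientation: [0.876, 0.483, 0.0, 0.0]
wrist_force: [1.0, -0.1, -0.2]
grip_width: 63.9
```

```bash
python3 mv.py 545 173 110 0.65
```

```text
t 1.52 grasp [ 315.5 -409.3  209.6] yaw -0.564 tilt 0.000 roll 0.000 F [ 1.  -0.1 -0.2] w 63.9 q [-1.13 -0.06  1.91  0.    1.29 -0.57]
d [ 614.8 -117.    99.6] a [ 2.0000e-04  1.0000e-04 -1.2136e+00] rows 15.2 9.7
```

send_rows:
  commands:
    - {"x":615,"y":-117,"z":50,"ax":0,"ay":0,"az":-1.214}
    - {"x":615,"y":-117,"z":50,"ax":0,"ay":0,"az":-1.214}
    - {"x":615,"y":-117,"z":50,"ax":0,"ay":0,"az":-1.214}
    - {"x":615,"y":-117,"z":50,"ax":0,"ay":0,"az":-1.214}
    - {"x":615,"y":-117,"z":50,"ax":0,"ay":0,"az":-1.214}

```text
t: 1.93
tcp_pos: [392.6, -216.3, 373.3]
orientation: [0.685, 0.729, 0.0, 0.001]
wrist_force: [0.9, 0.3, 0.2]
grip_width: 49.9
```

```bash
python3 mv.py 545 173 110 0.65
```

```text
t 1.93 grasp [ 392.8 -216.4  193.3] yaw 0.062 tilt 0.001 roll -0.001 F [0.9 0.3 0.2] w 49.9 q [-0.76 -0.22  2.09  0.    1.27 -0.82]
d [379.3 176.   83.2] a [ 0.0006  0.0009 -0.5884] rows 10.2 4.7
```

send_rows:
  commands:
    - {"x":379,"y":176,"z":20,"ax":0,"ay":0,"az":-0.588}
    - {"x":379,"y":176,"z":20,"ax":0,"ay":0,"az":-0.588}
    - {"x":379,"y":176,"z":20,"ax":0,"ay":0,"az":-0.588}
    - {"x":379,"y":176,"z":20,"ax":0,"ay":0,"az":-0.588}
    - {"x":379,"y":176,"z":20,"ax":0,"ay":0,"az":-0.588}

```text
t: 2.35
tcp_pos: [469.6, -22.7, 363.5]
orientation: [0.444, 0.896, 0.0, 0.001]
wrist_force: [0.8, -0.3, 0.4]
grip_width: 49.9
```

```bash
python3 mv.py 545 173 110 0.65
```

```text
t 2.35 grasp [469.9 -22.8 183.5] yaw 0.650 tilt 0.001 roll -0.001 F [ 0.8 -0.3  0.4] w 49.9 q [-0.29 -0.15  2.04 -0.    1.24 -0.94]
d [110.4 178.4  73.5] a [ 0.0007  0.0011 -0.0003] rows 5.3 0.0
```

send_rows:
  commands:
    - {"x":110,"y":178,"z":60,"ax":0,"ay":0,"az":0}
    - {"x":110,"y":178,"z":60,"ax":0,"ay":0,"az":0}
    - {"x":110,"y":178,"z":60,"ax":0,"ay":0,"az":0}
    - {"x":110,"y":178,"z":60,"ax":0,"ay":0,"az":0}
    - {"x":110,"y":178,"z":60,"ax":0,"ay":0,"az":0}

```text
t: 2.77
tcp_pos: [542.8, 163.8, 305.4]
orientation: [0.447, 0.895, 0.0, 0.0]
wrist_force: [0.5, -0.8, 0.8]
grip_width: 50.1
```

```bash
python3 mv.py 545 173 80 0.65
python3 - <<'E'
from workcell import *
import cv2
from h import *
import numpy as np
cv2.imwrite('pics/t1.png',capture('top')[:,:,::-1]);cv2.imwrite('pics/s1.png',capture('side')[:,:,::-1])
t=cv2.imread('pics/t1.png');s=cv2.imread('pics/s1.png')
cv2.imwrite('pics/c4.png',np.hstack([crop(t,150,150,130,120,3),crop(s,180,190,130,120,3)]))
from mv import cur
print(cur()[2])
E
```

```text
t 2.77 grasp [542.9 163.8 125.4] yaw 0.644 tilt 0.001 roll -0.000 F [ 0.5 -0.8  0.8] w 50.1 q [ 0.09  0.16  1.84 -0.    1.13 -0.55]
d [ 6.1  7.3 45.4] a [ 0.0005  0.0004 -0.0056] rows 1.1 0.0
[541.95378178 165.67103563 123.34265129]
```

View pics/c4.png

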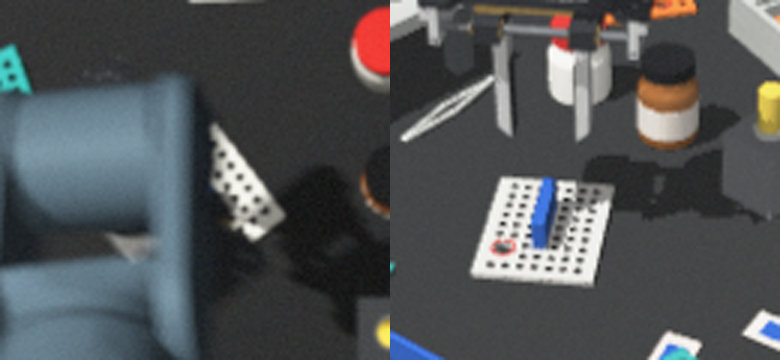

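Run:
```python
from h import *
from mv import cur
s,R,g=cur();print(g)
for w in (25,-25): 
  for xx in (8,-8): print(w,xx,proj('side',g+19*R[:,2]+w*R[:,1]+xx*R[:,0]))
s=cv2.imread('pics/s1.png');cv2.imwrite('pics/c5.png',crop(s,200,200,60,50,10))
```

```text
[541.95378178 165.67103563 123.34265129]
25 8 [[223.13877777 234.42292048]]
25 -8 [[224.35982206 230.61698413]]
-25 8 [[243.53084845 235.78229328]]
-25 -8 [[244.54169075 231.95201803]]
```

View pics/c5.png

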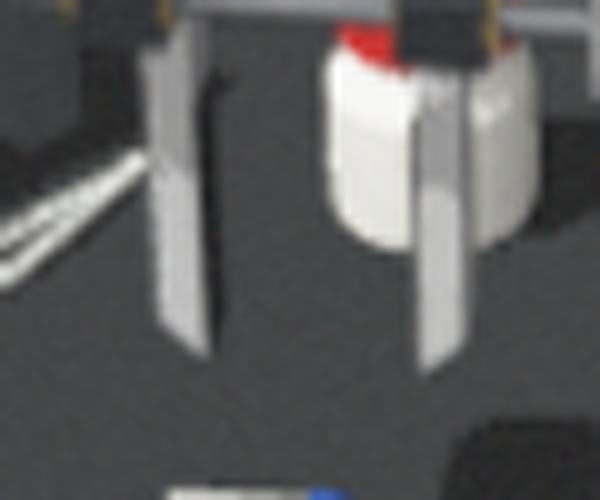

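```bash
python3 mv.py 543.6 172.5 62 0.65
```

```text
t 2.87 grasp [542.  165.7 123.3] yaw 0.649 tilt -0.002 roll 0.003 F [-0.9 -0.7  0.1] w 49.9 q [ 0.1   0.17  1.84  0.    1.13 -0.55]
d [ 4.7  5.2 61.3] a [-0.0023 -0.0025 -0.0006] rows 1.5 0.0
```

send_rows:
  commands:
    - {"x":5,"y":5,"z":61,"ax":0,"ay":0,"az":0}
    - {"x":5,"y":5,"z":61,"ax":0,"ay":0,"az":0}
    - {"x":5,"y":5,"z":61,"ax":0,"ay":0,"az":0}
    - {"x":5,"y":5,"z":61,"ax":0,"ay":0,"az":0}

```text
t: 3.2
tcp_pos: [543.1, 168.1, 244.3]
orientation: [0.447, 0.894, -0.001, -0.001]
wrist_force: [-0.1, 0.6, 0.2]
grip_width: 50.0
```

```bash
python3 mv.py 543.6 172.5 27 0.65
python3 - <<'E'
from workcell import *
from h import *
from mv import cur
cv2.imwrite('pics/s2.png',capture('side')[:,:,::-1])
s,R,g=cur();print(g)
for w in (25,-25): 
  for xx in (8,-8): print(w,xx,proj('side',g+19*R[:,2]+w*R[:,1]+xx*R[:,0]))
s=cv2.imread('pics/s2.png');cv2.imwrite('pics/c6.png',crop(s,200,220,70,60,9))
E
```

```text
t 3.2 grasp [542.7 168.   64.3] yaw 0.644 tilt -0.002 roll 0.001 F [-0.1  0.6  0.2] w 50.0 q [ 0.1   0.26  1.86 -0.    1.02 -0.54]
d [ 3.2  3.1 37.3] a [-0.0018 -0.0009 -0.0063] rows 0.9 0.1
[544.09457731 168.06403748  65.91369903]
25 8 [[222.86455263 253.07921552]]
25 -8 [[224.09661187 249.16004102]]
-25 8 [[242.7455873  254.58468884]]
-25 -8 [[243.7783815 250.6395267]]
```

View pics/c6.png

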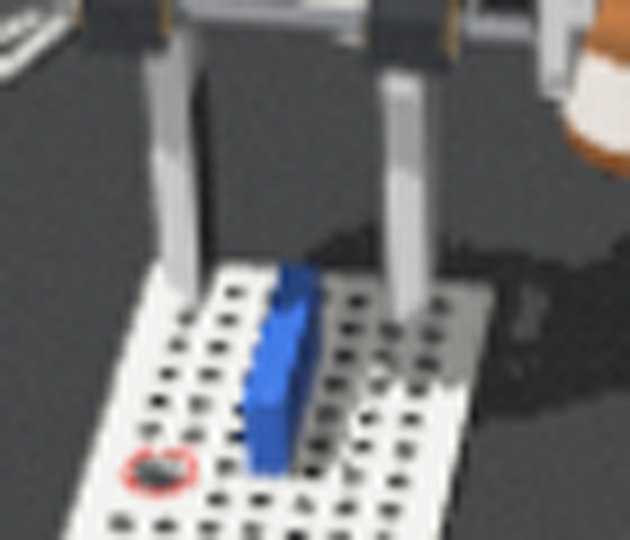

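send_rows:
  commands:
    - {"x":2,"y":3,"z":20,"ax":0,"ay":0,"az":0}
    - {"x":2,"y":3,"z":36.5,"ax":0,"ay":0,"az":0}
    - {"x":2,"y":3,"z":36.5,"ax":0,"ay":0,"az":0}

```text
t: 3.5
tcp_pos: [544.4, 171.4, 207.9]
orientation: [0.447, 0.894, -0.0, -0.001]
wrist_force: [0.1, -0.5, -0.8]
grip_width: 49.8
```

```bash
cat > snap.py <<'E'
import sys
from workcell import *
from h import *
from mv import cur
n,cam,x0,y0,w,h,s=sys.argv[1],sys.argv[2],*map(int,sys.argv[3:8])
im=capture(cam)[:,:,::-1]; cv2.imwrite(f'pics/{n}_full.png',im); cv2.imwrite(f'pics/{n}.png',crop(im,x0,y0,w,h,s))
s,R,g=cur();print('t',s['t'],'g',np.round(g,1),'w',s['grip_width'],'F',np.round(s['wrist_force'],1))
E
python3 snap.py c7 side 200 220 70 60 9; python3 mv.py 545 171 28 .65
```

```text
t 3.55 g [544.8 171.5  29. ] w 50.13932699353614 F [-0.4 -1.2  0.2]
t 3.55 grasp [544.8 171.5  29. ] yaw 0.643 tilt 0.000 roll -0.000 F [-0.4 -1.2  0.2] w 50.1 q [ 0.11  0.32  1.86 -0.    0.96 -0.54]
d [-0.5 -0.1  1. ] a [ 0.0001  0.0001 -0.0066] rows 0.0 0.1
```

View pics/c7.png

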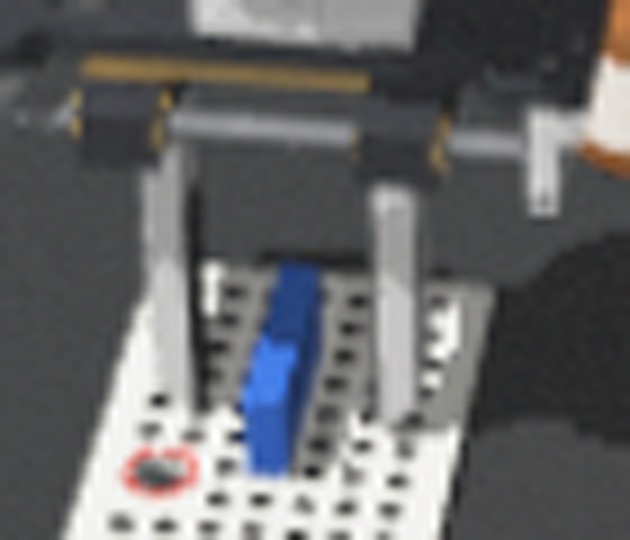

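send_rows:
  commands:
    - {"x":0,"y":0,"z":0,"ax":0,"ay":0,"az":0}
    - {"x":0,"y":0,"z":0,"ax":0,"ay":0,"az":0}
    - {"x":0,"y":0,"z":0,"ax":0,"ay":0,"az":0}
    - {"x":0,"y":0,"z":0,"ax":0,"ay":0,"az":0}
    - {"x":0,"y":0,"z":0,"ax":0,"ay":0,"az":0}
  hand: 0

```text
t: 3.97
tcp_pos: [544.9, 172.0, 209.0]
orientation: [0.447, 0.895, 0.0, 0.0]
wrist_force: [-0.3, -0.1, -0.2]
grip_width: 20.2
```

send_rows:
  commands:
    - {"x":0,"y":0,"z":0,"ax":0,"ay":0,"az":0}
    - {"x":0,"y":0,"z":0,"ax":0,"ay":0,"az":0}
    - {"x":0,"y":0,"z":0,"ax":0,"ay":0,"az":0}

```text
t: 4.22
tcp_pos: [544.8, 172.1, 208.6]
orientation: [0.447, 0.895, 0.0, 0.0]
wrist_force: [-0.2, 0.8, 2.0]
grip_width: 11.8
```

```bash
python3 snap.py c8 side 190 220 90 80 7;  python3 mv.py 545 171 28 .65
```

```text
t 4.2667 g [545.  172.1  28.7] w 11.802866772874106 F [0.2 0.2 2.2]
t 4.27 grasp [545.  172.1  28.7] yaw 0.644 tilt 0.001 roll -0.000 F [0.2 0.2 2.2] w 11.8 q [ 0.11  0.32  1.86  0.    0.96 -0.54]
d [-0.9 -0.5  0.7] a [ 0.0006  0.0003 -0.0059] rows 0.0 0.0
```

View pics/c8.png

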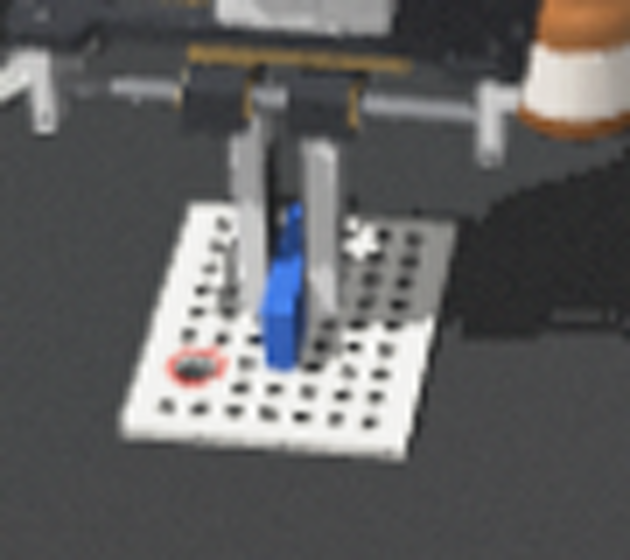

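Run:
```python
from fit import *
o=[]
for l,c in [((50,63,2.5),(121,435)),((50,-63,5),(190,201)),((-50,-63,5),(459,222)),((-50,63,2.5),(407,457)),((30,30,5),(196,367))]: o.append(mk('side',l,c,7,190,220))
fit(o,[550,170,.65])
```

```text
('top', 'side') [546.498 173.668   0.649]
[[0.2, -0.5], [0.4, 0.7], [-0.5, 0.4], [-0.2, -0.6], [0.1, 0.3]]
('top',) [550.   170.     0.65]
[]
('side',) [546.498 173.668   0.649]
[[0.2, -0.5], [0.4, 0.7], [-0.5, 0.4], [-0.2, -0.6], [0.1, 0.3]]
```

send_rows:
  commands:
    - {"x":0,"y":0,"z":-15,"ax":0,"ay":0,"az":0}
    - {"x":0,"y":0,"z":-50,"ax":0,"ay":0,"az":0}
    - {"x":0,"y":0,"z":-90,"ax":0,"ay":0,"az":0}
    - {"x":0,"y":0,"z":-130,"ax":0,"ay":0,"az":0}
    - {"x":0,"y":0,"z":-150,"ax":0,"ay":0,"az":0}

```text
t: 4.68
tcp_pos: [545.1, 172.1, 362.6]
orientation: [0.447, 0.895, 0.001, 0.002]
wrist_force: [1.3, -0.8, -2.2]
grip_width: 11.8
```

```bash
python3 snap.py c9 side 280 165 100 80 8;  python3 mv.py 545 -100 180 -.28 0.2; cat pics/c9_full.png >/dev/null; python3 snap.py c9b side 280 165 70 70 8 >/dev/null
```

```text
t 4.7333 g [547.9 172.5 185.7] w 12.013750722729757 F [2.6 1.1 0. ]
t 4.73 grasp [547.9 172.5 185.7] yaw 0.644 tilt 0.009 roll -0.005 F [2.6 1.1 0. ] w 12.0 q [ 0.11  0.1   1.79  0.    1.23 -0.54]
d [-188.5 -185.9    8.6] a [-0.1745 -0.0916  0.9209] rows 6.4 7.5
```

View pics/c9_full.png

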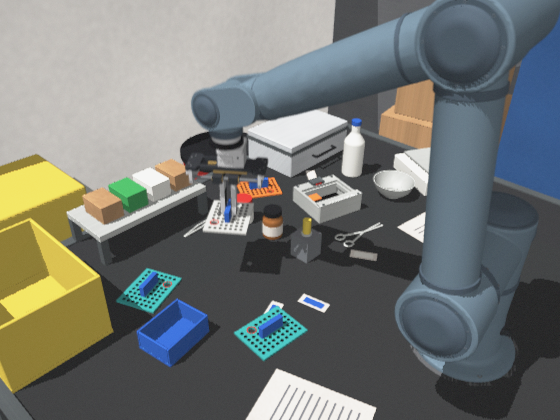

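View pics/c9.png

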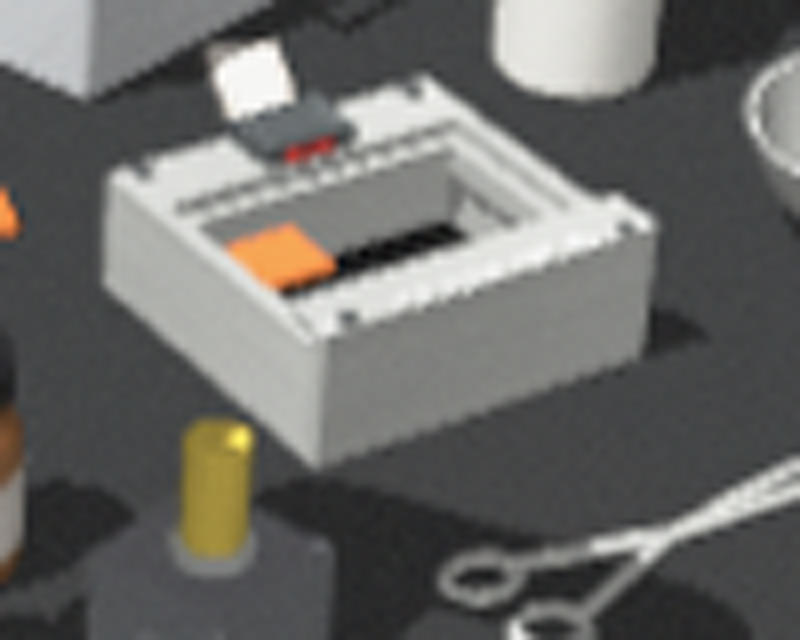

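Run:
```python
from fit import *
o=[]
for l,c in [((82.5,74,49),(155,58)),((82.5,-74,49),(577,172)),((46.5,60,42),(170,180)),((46.5,-60,42),(498,265)),((45,45,28),(198,188)),((45,15,28),(290,213)),((15,15,28),(265,300)),((15,45,28),(175,277)),((-30.5,60,42),(115,380)),((-30.5,-60,42),(445,470)),((-60.5,-74,58),(482,577))]:
    o.append(mk('top',l,c,7,330,170))
for l,c in [((82.5,74,49),(106,180)),((82.5,-74,49),(428,76)),((82.5,74,0),(103,287)),((-60.5,74,0),(318,469)),((-60.5,-74,0),(643,356)),((-60.5,-74,58),(659,224)),((-60.5,74,58),(322,340)),((45,45,28),(228,244)),((45,15,28),(290,224)),((15,15,28),(336,268))]:
    o.append(mk('side',l,c,8,280,165))
print('box');fit(o,[550,-220,-.26])
```

```text
box
('top', 'side') [ 5.43922e+02 -2.20469e+02 -2.82000e-01]
[[0.1, -0.4], [-0.8, -0.5], [-0.6, -1.8], [0.4, -0.7], [0.3, 0.1], [-1.1, -0.2], [-0.6, -1.0], [0.4, -1.0], [-1.0, -0.1], [0.1, 0.5], [-0.9, -1.3], [0.9, -0.4], [0.5, 0.6], [0.8, -0.0], [0.6, 0.4], [0.7, 0.4], [0.6, 0.4], [1.3, -0.4], [0.3, 0.7], [0.8, 0.6], [0.7, -0.3]]
('top',) [ 5.42545e+02 -2.21333e+02 -2.79000e-01]
[[0.4, 0.2], [-0.5, -0.0], [-0.4, -1.2], [0.8, -0.2], [0.6, 0.7], [-0.8, 0.4], [-0.2, -0.4], [0.8, -0.4], [-0.6, 0.6], [0.6, 1.0], [-0.5, -0.8]]
('side',) [ 5.46179e+02 -2.19795e+02 -2.82000e-01]
[[0.2, -0.6], [-0.2, 0.4], [0.1, -0.2], [-0.1, 0.2], [-0.1, 0.2], [-0.1, 0.2], [0.5, -0.6], [-0.4, 0.5], [0.1, 0.4], [-0.0, -0.5]]
```

```bash
cat > bp.py <<'E'
import sys
from mv import *
B=(544.7,-221.6,-.281);H=28.7
def G(xt,zt,th,yo=0.,H=H):
    x=xt+50*np.cos(th)-H*np.sin(th);z=zt+50*np.sin(th)+H*np.cos(th)
    c,s=np.cos(B[2]),np.sin(B[2]);return np.array([B[0]+c*x-s*yo,B[1]+s*x+c*yo,z])
def state():
    s,R,g=cur();e=Rn.from_matrix(R@M.T).as_euler('ZYX');th=-e[1]
    c,sn=np.cos(B[2]),np.sin(B[2]);d=g[:2]-B[:2];x=c*d[0]+sn*d[1];y=-sn*d[0]+c*d[1]
    print('t %.2f xt %.1f zt %.1f th %.3f y %.1f yawerr %.3f roll %.3f'%(s['t'],x-50*np.cos(th)+H*np.sin(th),g[2]-50*np.sin(th)-H*np.cos(th),th,y,e[0]-B[2],e[2]),'F',np.round(s['wrist_force'],1),'T',np.round(s['wrist_torque'],2),'w',round(s['grip_width'],1))
if __name__=='__main__':
    state();v=[float(a) for a in sys.argv[1:]]
    if v: delta(G(*v),B[2],v[2])
E
python3 bp.py -31 110 .2
```

```text
t 4.78 xt -156.9 zt 153.3 th 0.007 y 379.0 yawerr 0.925 roll -0.004 F [ 0.9  0.6 -3. ] T [-0.   -0.14 -0.02] w 11.6
d [-295.5 -251.4   37.3] a [-0.1773 -0.0919  0.9218] rows 9.3 7.5
```

send_rows:
  commands:
    - {"x":-295,"y":-251,"z":0,"ax":-0.177,"ay":-0.092,"az":0.922}
    - {"x":-295,"y":-251,"z":0,"ax":-0.177,"ay":-0.092,"az":0.922}
    - {"x":-295,"y":-251,"z":0,"ax":-0.177,"ay":-0.092,"az":0.922}
    - {"x":-295,"y":-251,"z":0,"ax":-0.177,"ay":-0.092,"az":0.922}
    - {"x":-295,"y":-251,"z":0,"ax":-0.177,"ay":-0.092,"az":0.922}

```text
t: 5.2
tcp_pos: [530.4, -37.4, 354.6]
orientation: [0.696, 0.715, 0.037, 0.05]
wrist_force: [0.8, -0.2, -3.7]
grip_width: 11.4
```

```bash
python3 bp.py -31 110 .2
```

```text
t 5.20 xt -88.6 zt 141.3 th 0.124 y 176.2 yawerr 0.309 roll -0.021 F [ 0.8 -0.2 -3.7] T [ 0.01  0.01 -0.04] w 11.4
d [-176.8  -16.8   31.9] a [-0.0726 -0.0293  0.3056] rows 4.3 2.5
```

send_rows:
  commands:
    - {"x":-177,"y":-17,"z":15,"ax":-0.073,"ay":-0.029,"az":0.306}
    - {"x":-177,"y":-17,"z":15,"ax":-0.073,"ay":-0.029,"az":0.306}
    - {"x":-177,"y":-17,"z":15,"ax":-0.073,"ay":-0.029,"az":0.306}
    - {"x":-177,"y":-17,"z":15,"ax":-0.073,"ay":-0.029,"az":0.306}
    - {"x":-177,"y":-17,"z":15,"ax":-0.073,"ay":-0.029,"az":0.306}

```text
t: 5.62
tcp_pos: [520.8, -217.9, 341.3]
orientation: [0.795, 0.598, 0.06, 0.08]
wrist_force: [-0.3, 0.0, -3.2]
grip_width: 12.1
```

send_rows:
  commands:
    - {"x":0,"y":0,"z":0,"ax":0,"ay":0,"az":0}
    - {"x":0,"y":0,"z":0,"ax":0,"ay":0,"az":0}

```text
t: 5.78
tcp_pos: [521.7, -213.5, 342.2]
orientation: [0.794, 0.6, 0.061, 0.079]
wrist_force: [0.1, 0.0, -3.5]
grip_width: 11.9
```

```bash
python3 bp.py -31 75 .2; python3 snap.py d1 side 270 120 110 90 7; python3 snap.py d2 top 320 140 120 110 6; python3 bp.py -31 75 .2
```

```text
t 5.78 xt -31.9 zt 127.7 th 0.200 y 1.9 yawerr 0.004 roll 0.002 F [ 0.1  0.  -3.5] T [0.03 0.11 0.02] w 11.9
d [-1.5 -9.6 51.9] a [-0.0001 -0.0029  0.0035] rows 1.3 0.0
t 5.8333 g [ 556.6 -222.2  166.5] w 11.487310936451133 F [ 0.2 -0.  -3.2]
t 5.8833 g [ 557.  -221.8  167.1] w 12.01364998033849 F [-0.6  0.3 -2.3]
t 5.88 xt -31.3 zt 128.9 th 0.202 y 3.2 yawerr 0.006 roll 0.001 F [-0.6  0.3 -2.3] T [0.01 0.12 0.05] w 12.0
d [ -2.8 -10.1  53. ] a [ 0.002  -0.0026  0.0062] rows 1.3 0.1
```

View pics/d1.png

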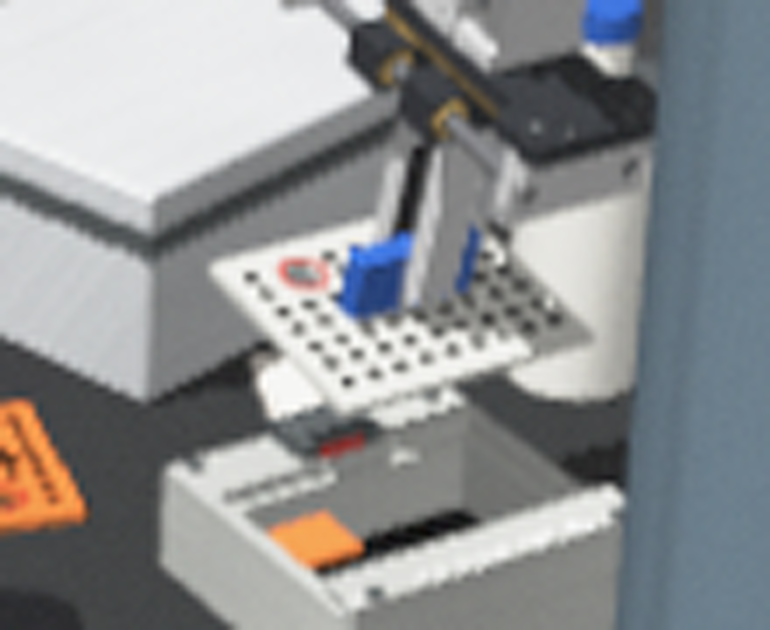

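View pics/d2.png

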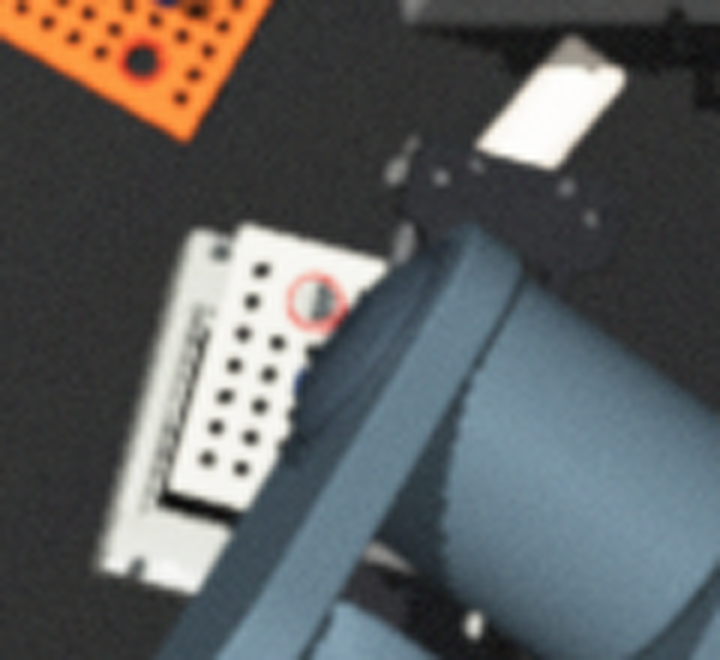

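Run:
```python
from mv import *
s,R,g=cur();Gm=R@M.T
def P(l): return g+Gm@(np.array(l)-[0,0,28.7])
for cam,l,c,sc,x0,y0 in [('top',(50,63,5),(241,223),6,320,140),('top',(-50,63,5),(163,490),6,320,140),('top',(30,30,5),(318,301),6,320,140),
 ('side',(50,63,5),(211,268),7,270,120),('side',(-50,63,5),(340,408),7,270,120),('side',(-50,-63,5),(596,332),7,270,120),('side',(30,30,5),(304,272),7,270,120)]:
    ob=np.array([(c[0]+.5)/sc-.5+x0,(c[1]+.5)/sc-.5+y0]);pr=proj(cam,P(l))[0]
    J=np.array([proj(cam,P(l)+d)[0]-pr for d in Gm.T]).T
    print(cam,l,'obs-pred',np.round(ob-pr,2),'px per mm gx,gy,gz',np.round(J,2).tolist())
```

```text
top (50, 63, 5) obs-pred [-0.56  0.25] px per mm gx,gy,gz [[0.13, -0.44, 0.05], [-0.44, -0.12, 0.0]]
top (-50, 63, 5) obs-pred [-1.15  1.04] px per mm gx,gy,gz [[0.12, -0.44, 0.04], [-0.43, -0.12, 0.05]]
top (30, 30, 5) obs-pred [0.17 0.54] px per mm gx,gy,gz [[0.13, -0.44, 0.06], [-0.44, -0.12, 0.02]]
side (50, 63, 5) obs-pred [-0.49  0.66] px per mm gx,gy,gz [[-0.18, -0.29, 0.05], [-0.2, 0.08, -0.27]]
side (-50, 63, 5) obs-pred [-1.24 -0.05] px per mm gx,gy,gz [[-0.2, -0.3, 0.06], [-0.22, 0.09, -0.28]]
side (-50, -63, 5) obs-pred [-0.45 -0.01] px per mm gx,gy,gz [[-0.21, -0.27, 0.08], [-0.2, 0.08, -0.27]]
side (30, 30, 5) obs-pred [-0.41 -0.1 ] px per mm gx,gy,gz [[-0.19, -0.28, 0.06], [-0.2, 0.08, -0.27]]
```

send_rows:
  commands:
    - {"x":-2.5,"y":-10,"z":53,"ax":0,"ay":0,"az":0.005}
    - {"x":-2.5,"y":-10,"z":53,"ax":0,"ay":0,"az":0.005}
    - {"x":-2.5,"y":-10,"z":53,"ax":0,"ay":0,"az":0.005}
    - {"x":-2.5,"y":-10,"z":53,"ax":0,"ay":0,"az":0.005}

```text
t: 6.22
tcp_pos: [522.7, -215.1, 290.4]
orientation: [0.795, 0.599, 0.062, 0.08]
wrist_force: [0.1, 0.0, -2.9]
grip_width: 11.7
```

```bash
python3 snap.py d3 side 270 150 110 80 7;python3 bp.py -31 46 .2;  python3 snap.py d4 top 320 140 120 110 6 >/dev/null; python3 bp.py -31 46 .2
```

```text
t 6.2667 g [ 558.6 -225.7  115.8] w 11.936066131032053 F [-0.2  0.6 -2.5]
t 6.27 xt -28.6 zt 77.5 th 0.206 y -0.1 yawerr 0.002 roll 0.001 F [-0.2  0.6 -2.5] T [ 0.03  0.16 -0.01] w 11.9
d [ 0.2 -7.6 30.6] a [ 0.006  -0.0012  0.0015] rows 0.8 0.1
t 6.32 xt -27.9 zt 78.3 th 0.208 y -0.5 yawerr 0.001 roll 0.000 F [-0.1 -0.  -1.8] T [ 0.01  0.08 -0.01] w 11.6
d [ 0.6 -8.1 31.4] a [ 0.0077 -0.0005  0.0013] rows 0.8 0.1
```

View pics/d3.png

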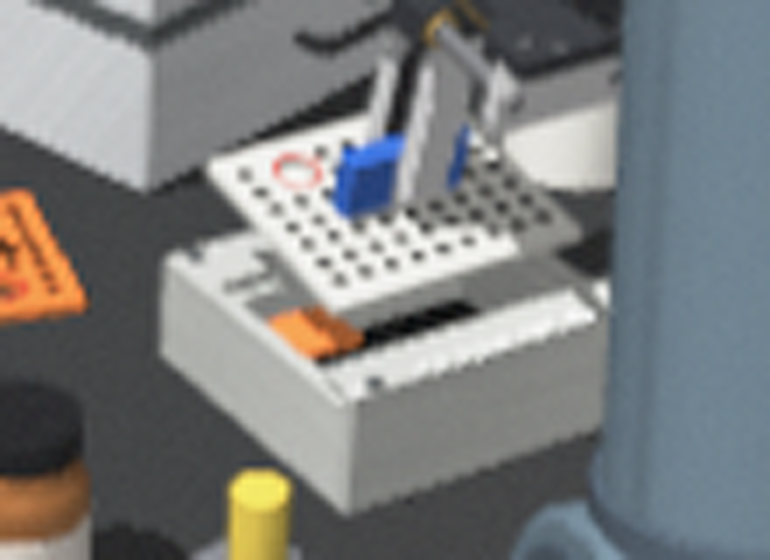

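View pics/d4.png

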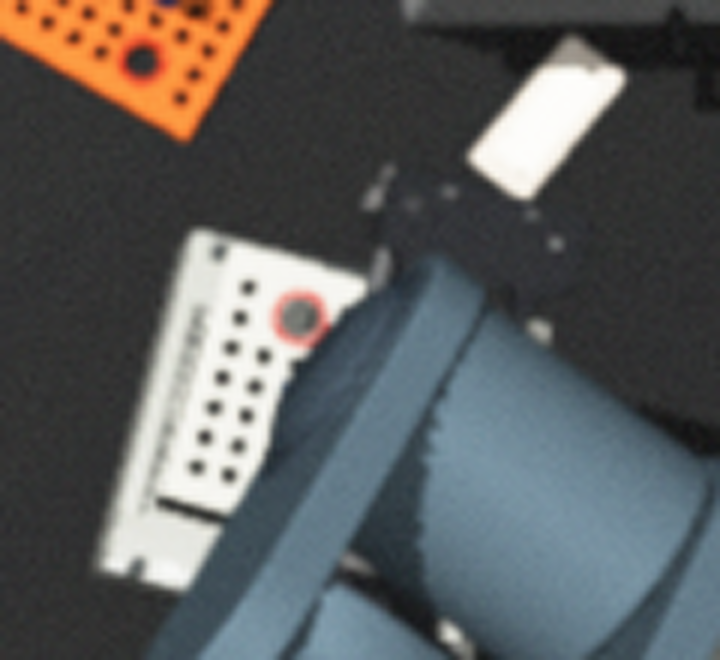

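send_rows:
  commands:
    - {"x":0.5,"y":-4,"z":16,"ax":0,"ay":0,"az":0}
    - {"x":0.5,"y":-8,"z":31,"ax":0,"ay":0,"az":0}
    - {"x":0.5,"y":-8,"z":31,"ax":0,"ay":0,"az":0}
    - {"x":0.5,"y":-8,"z":31,"ax":0,"ay":0,"az":0}

```text
t: 6.65
tcp_pos: [521.7, -215.4, 260.1]
orientation: [0.795, 0.598, 0.062, 0.082]
wrist_force: [-0.0, -0.7, -2.6]
grip_width: 11.7
```

```bash
python3 bp.py -31 46 .2;python3 snap.py d5 side 270 150 110 80 7;python3 bp.py -45 45 .2
```

```text
t 6.65 xt -30.1 zt 45.6 th 0.206 y -0.2 yawerr 0.000 roll 0.001 F [-0.  -0.7 -2.6] T [ 0.06  0.1  -0.01] w 11.7
d [ 0.4  0.5 -0.3] a [ 0.0058 -0.001   0.0005] rows 0.0 0.0
t 6.7 g [ 557.7 -225.8   84.7] w 11.965592166407012 F [ 0.9 -0.1 -2.9]
t 6.70 xt -29.4 zt 46.3 th 0.208 y -0.5 yawerr 0.001 roll 0.000 F [ 0.9 -0.1 -2.9] T [ 0.02  0.18 -0.04] w 12.0
d [  0.6 -14.   -1.5] a [ 0.0075 -0.0004  0.0005] rows 0.3 0.1
```

View pics/d5.png

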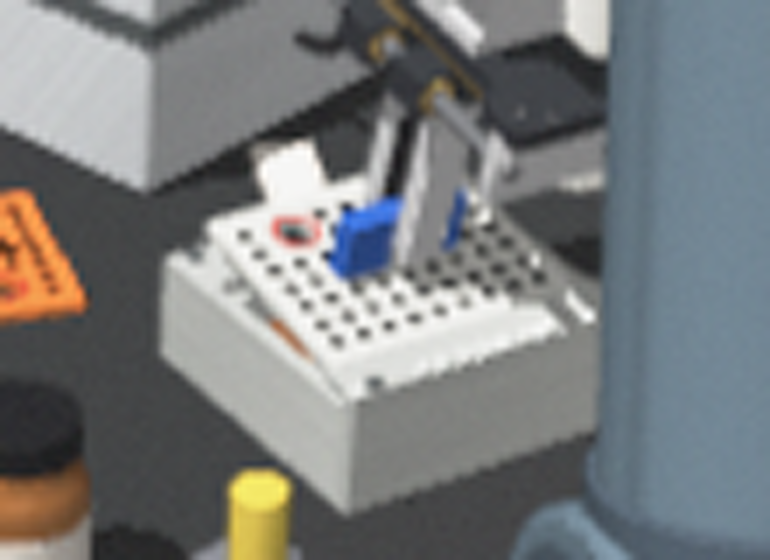

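send_rows:
  commands:
    - {"x":0.5,"y":-5,"z":-0.5,"ax":0,"ay":0,"az":0}
    - {"x":0.5,"y":-10,"z":-0.5,"ax":0,"ay":0,"az":0}
    - {"x":0.5,"y":-14,"z":-0.5,"ax":0,"ay":0,"az":0}
    - {"x":0.5,"y":-14,"z":-0.5,"ax":0,"ay":0,"az":0}

```text
t: 7.03
tcp_pos: [507.5, -210.8, 257.0]
orientation: [0.795, 0.598, 0.062, 0.081]
wrist_force: [-0.1, -0.2, -3.2]
grip_width: 12.0
```

```bash
python3 bp.py -45 45 .2;python3 snap.py d6 side 270 150 110 80 7;python3 bp.py -51.5 44 .2
```

```text
t 7.03 xt -45.2 zt 42.5 th 0.205 y 0.3 yawerr 0.000 roll 0.001 F [-0.1 -0.2 -3.2] T [0.09 0.17 0.02] w 12.0
d [-0.1  1.7 -2.2] a [ 0.0047 -0.0011  0.0001] rows 0.1 0.0
t 7.0833 g [ 543.1 -221.    80.8] w 11.579952646800038 F [ 0.7 -0.1 -2.7]
t 7.08 xt -44.8 zt 42.5 th 0.205 y 0.2 yawerr -0.000 roll 0.001 F [ 0.7 -0.1 -2.7] T [0.03 0.14 0.01] w 11.6
d [ 0.  -5.2 -2.6] a [ 0.0052 -0.001   0.    ] rows 0.1 0.0
```

View pics/d6.png

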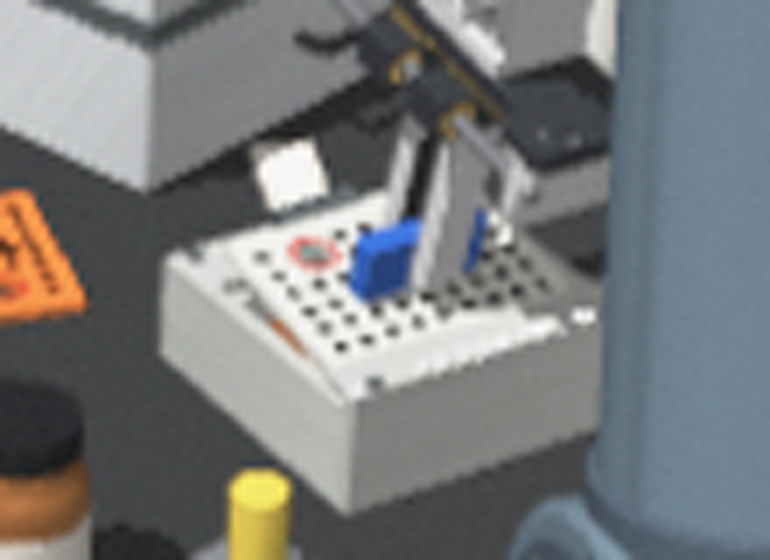

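send_rows:
  commands:
    - {"x":0,"y":-2,"z":-1.5,"ax":0,"ay":0,"az":0}
    - {"x":0,"y":-4,"z":-1.5,"ax":0,"ay":0,"az":0}
    - {"x":0,"y":-5.5,"z":-1.5,"ax":0,"ay":0,"az":0}
    - {"x":0,"y":-5.5,"z":-1.5,"ax":0,"ay":0,"az":0}

```text
t: 7.42
tcp_pos: [502.6, -209.5, 257.1]
orientation: [0.795, 0.598, 0.062, 0.081]
wrist_force: [0.2, -1.0, -2.7]
grip_width: 11.9
```

```bash
python3 bp.py -51.5 43 .2; python3 snap.py d7 side 270 150 110 80 7;python3 bp.py -51 42.5 .1
```

```text
t 7.42 xt -50.3 zt 42.6 th 0.205 y 0.2 yawerr 0.000 roll 0.001 F [ 0.2 -1.  -2.7] T [ 0.13  0.16 -0.01] w 11.9
d [ 0.  -0.1 -0.4] a [ 0.0049 -0.0011  0.0002] rows 0.0 0.0
t 7.4667 g [ 537.9 -219.5   80.9] w 11.55455260394349 F [ 0.4  0.3 -3.1]
t 7.47 xt -50.2 zt 42.6 th 0.205 y 0.2 yawerr 0.000 roll 0.001 F [ 0.4  0.3 -3.1] T [0.04 0.12 0.01] w 11.6
d [ 0.  20.8  6.3] a [ 0.105  -0.0011  0.0002] rows 0.5 0.8
```

View pics/d7.png

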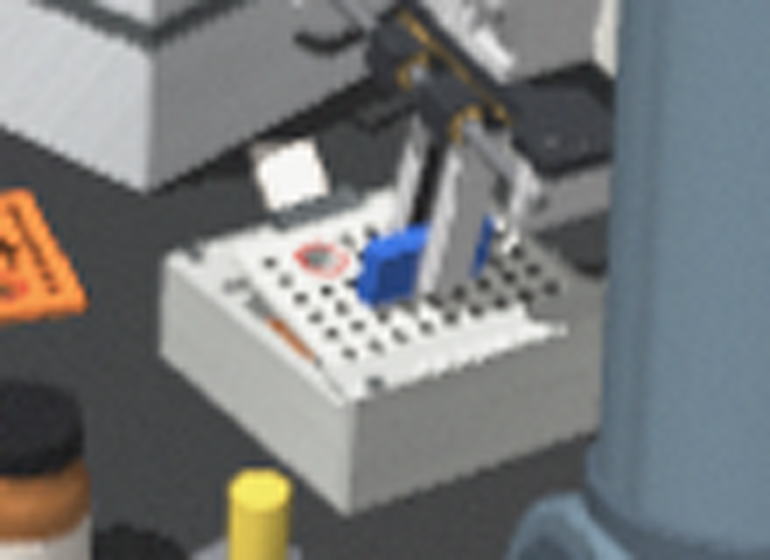

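send_rows:
  commands:
    - {"x":0,"y":7,"z":2,"ax":0.035,"ay":0,"az":0}
    - {"x":0,"y":14,"z":4,"ax":0.07,"ay":0,"az":0}
    - {"x":0,"y":20.5,"z":6,"ax":0.105,"ay":0,"az":0}
    - {"x":0,"y":20.5,"z":6,"ax":0.105,"ay":0,"az":0}

```text
t: 7.8
tcp_pos: [524.3, -215.9, 255.7]
orientation: [0.798, 0.601, 0.031, 0.04]
wrist_force: [-0.4, 0.8, -2.6]
grip_width: 11.9
```

```bash
python3 bp.py -51 42.5 .0; python3 snap.py d8 side 270 150 110 80 7;python3 bp.py -51 42.5 .0
```

```text
t 7.80 xt -50.0 zt 43.1 th 0.101 y -0.1 yawerr 0.001 roll 0.001 F [-0.4  0.8 -2.6] T [ 0.   -0.02 -0.  ] w 11.9
d [ 0.2 19.7  6.6] a [ 0.1008 -0.0007  0.0006] rows 0.5 0.8
t 7.85 g [ 541.3 -220.5   76.5] w 11.62344200927191 F [-0.9  0.8 -2.8]
t 7.85 xt -50.4 zt 42.9 th 0.101 y 0.1 yawerr 0.001 roll 0.001 F [-0.9  0.8 -2.8] T [-0.01  0.02  0.03] w 11.6
d [ 0.1 20.2  6.4] a [ 0.1013 -0.0009  0.0007] rows 0.5 0.8
```

View pics/d8.png

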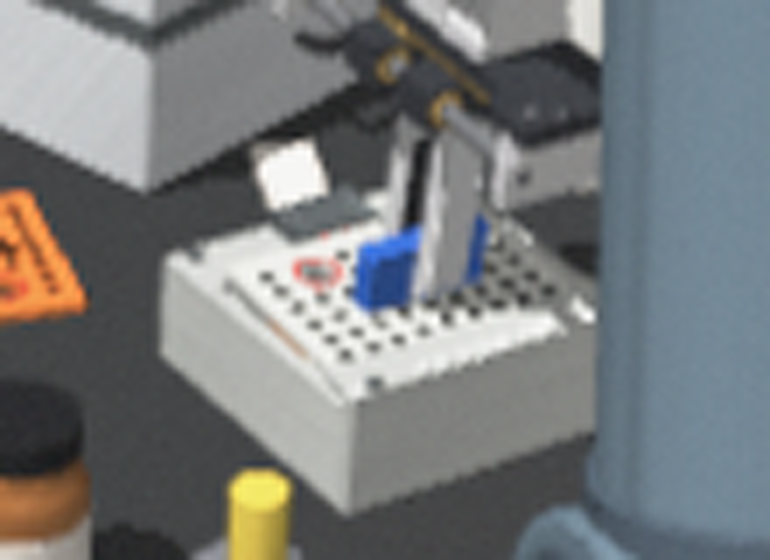

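send_rows:
  commands:
    - {"x":0,"y":6.5,"z":2,"ax":0.034,"ay":0,"az":0}
    - {"x":0,"y":13,"z":4,"ax":0.067,"ay":0,"az":0}
    - {"x":0,"y":19.5,"z":6,"ax":0.1,"ay":0,"az":0}
    - {"x":0,"y":19.5,"z":6,"ax":0.1,"ay":0,"az":0}

```text
t: 8.18
tcp_pos: [543.0, -221.2, 251.4]
orientation: [0.799, 0.601, 0.001, 0.0]
wrist_force: [0.1, 0.2, -3.3]
grip_width: 11.8
```

```bash
python3 bp.py -50.5 42 .0; python3 snap.py d9 side 270 150 110 80 7;python3 bp.py -50.5 42 .0
```

```text
t 8.18 xt -51.6 zt 42.7 th 0.001 y 0.1 yawerr 0.001 roll 0.001 F [ 0.1  0.2 -3.3] T [-0.05 -0.02 -0.05] w 11.8
d [0.1 1.3 0.7] a [ 0.001  -0.001   0.0005] rows 0.0 0.0
t 8.2333 g [ 542.9 -220.9   71.4] w 11.77059647323542 F [-0.4 -0.4 -2.8]
t 8.23 xt -51.9 zt 42.6 th 0.002 y 0.2 yawerr 0.001 roll 0.001 F [-0.4 -0.4 -2.8] T [-0.04 -0.02  0.03] w 11.8
d [0.  1.7 0.7] a [ 0.0015 -0.0011  0.0006] rows 0.0 0.0
```

View pics/d9.png

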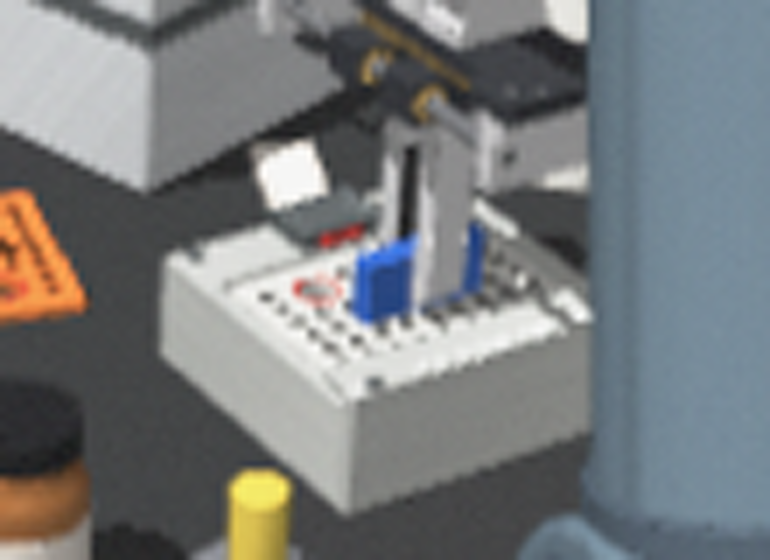

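send_rows:
  commands:
    - {"x":0,"y":1.5,"z":0.5,"ax":0,"ay":0,"az":0}
    - {"x":0,"y":1.5,"z":1,"ax":0,"ay":0,"az":0}
    - {"x":0,"y":1.5,"z":1,"ax":0,"ay":0,"az":0}

```text
t: 8.48
tcp_pos: [543.8, -221.3, 250.7]
orientation: [0.799, 0.601, 0.001, 0.0]
wrist_force: [-0.5, 0.3, -2.9]
grip_width: 11.1
```

```bash
python3 bp.py -50.5 42 .0
```

```text
t 8.48 xt -50.8 zt 42.0 th 0.001 y 0.2 yawerr 0.000 roll 0.001 F [-0.5  0.3 -2.9] T [-0.02 -0.04  0.  ] w 11.1
d [-0.   0.5  0. ] a [ 0.001  -0.001   0.0004] rows 0.0 0.0
```

send_rows:
  commands:
    - {"x":0,"y":0,"z":0.5,"ax":0,"ay":0,"az":0}
    - {"x":0,"y":0,"z":1,"ax":0,"ay":0,"az":0}
    - {"x":0,"y":0,"z":1,"ax":0,"ay":0,"az":0}

```text
t: 8.73
tcp_pos: [544.0, -221.4, 250.6]
orientation: [0.799, 0.601, 0.0, -0.0]
wrist_force: [-3.9, 2.9, 5.7]
grip_width: 12.1
```

```bash
python3 bp.py -50.5 42 .0
```

```text
t 8.73 xt -50.7 zt 41.9 th -0.000 y 0.2 yawerr 0.001 roll 0.001 F [-3.9  2.9  5.7] T [0.33 0.56 0.02] w 12.1
d [-0.   0.2 -0.1] a [-0.     -0.001   0.0006] rows 0.0 0.0
```

send_rows:
  commands:
    - {"x":0,"y":0,"z":-0.5,"ax":0,"ay":0,"az":0}
    - {"x":0,"y":0,"z":-0.5,"ax":0,"ay":0,"az":0}
    - {"x":0,"y":0,"z":-0.5,"ax":0,"ay":0,"az":0}
    - {"x":0,"y":0,"z":-0.5,"ax":0,"ay":0,"az":0}
  hand: 32

```text
t: 9.07
tcp_pos: [544.0, -221.5, 250.1]
orientation: [0.799, 0.601, 0.001, 0.0]
wrist_force: [-0.9, -0.1, -0.2]
grip_width: 31.8
```

```bash
python3 bp.py -50.5 42 .0;  python3 snap.py e1 side 270 150 110 80 7
```

```text
t 9.07 xt -50.5 zt 41.4 th 0.001 y 0.1 yawerr 0.000 roll 0.001 F [-0.9 -0.1 -0.2] T [-0.04 -0.09  0.01] w 31.8
d [ 0.1  0.2 -0.6] a [ 0.0008 -0.0008  0.0004] rows 0.0 0.0
t 9.1167 g [ 544.1 -221.3   70. ] w 31.87975457290721 F [-0.2  0.2  0.3]
```

View pics/e1.png

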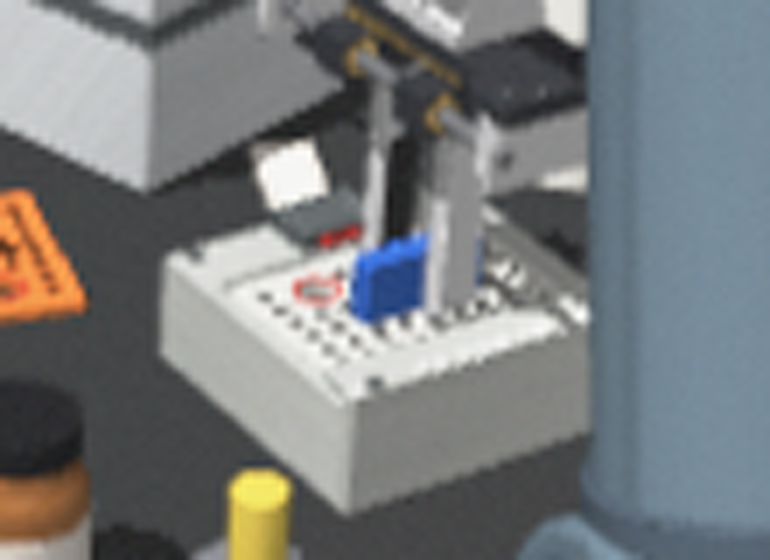

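send_rows:
  commands:
    - {"x":0,"y":0,"z":-30,"ax":0,"ay":0,"az":0}
    - {"x":0,"y":0,"z":-70,"ax":0,"ay":0,"az":0}
    - {"x":0,"y":0,"z":-100,"ax":0,"ay":0,"az":0}

```text
t: 9.37
tcp_pos: [544.0, -221.6, 351.9]
orientation: [0.799, 0.601, 0.001, 0.0]
wrist_force: [0.7, 0.1, 0.7]
grip_width: 31.9
```

```bash
python3 mv.py 445.4 1.7 150 -.281
```

```text
t 9.37 grasp [ 544.1 -221.4  171.9] yaw -0.281 tilt 0.001 roll 0.001 F [0.7 0.1 0.7] w 31.9 q [-0.58  0.15  1.76  0.    1.22 -0.3 ]
d [ 187.2 -156.6   22. ] a [ 0.0008 -0.0009  0.0003] rows 5.9 0.0
```

send_rows:
  commands:
    - {"x":187,"y":-156,"z":12,"ax":0,"ay":0,"az":0}
    - {"x":187,"y":-156,"z":12,"ax":0,"ay":0,"az":0}
    - {"x":187,"y":-156,"z":12,"ax":0,"ay":0,"az":0}
    - {"x":187,"y":-156,"z":12,"ax":0,"ay":0,"az":0}
    - {"x":187,"y":-156,"z":12,"ax":0,"ay":0,"az":0}
  hand: 60

```text
t: 9.78
tcp_pos: [459.0, -29.7, 339.8]
orientation: [0.799, 0.601, 0.001, -0.0]
wrist_force: [1.1, 0.5, 0.3]
grip_width: 59.2
```

send_rows:
  commands:
    - {"x":30,"y":-25,"z":1,"ax":0,"ay":0,"az":0}
    - {"x":30,"y":-25,"z":1,"ax":0,"ay":0,"az":0}
    - {"x":30,"y":-25,"z":1,"ax":0,"ay":0,"az":0}
    - {"x":30,"y":-25,"z":1,"ax":0,"ay":0,"az":0}

```text
t: 10.12
tcp_pos: [444.6, 4.5, 339.3]
orientation: [0.799, 0.601, 0.001, 0.0]
wrist_force: [1.2, 0.2, 0.0]
grip_width: 60.2
```

```bash
python3 snap.py f1 side 270 150 110 100 7; python3 snap.py f1t top 320 150 110 100 7;python3 mv.py 445.4 1.7 110 -.281
```

```text
t 10.1667 g [445.2   4.1 159.3] w 60.38551159532713 F [-0.7  0.2 -1.2]
t 10.2167 g [445.2   3.8 159.3] w 59.73876191564705 F [-0.2  0.4  0.4]
t 10.22 grasp [445.2   3.8 159.3] yaw -0.282 tilt 0.001 roll 0.001 F [-0.2  0.4  0.4] w 59.7 q [-0.25 -0.18  2.12  0.    1.2   0.03]
d [-1.9  0.9 49.3] a [ 0.001  -0.0008 -0.001 ] rows 1.2 0.0
```

View pics/f1.png

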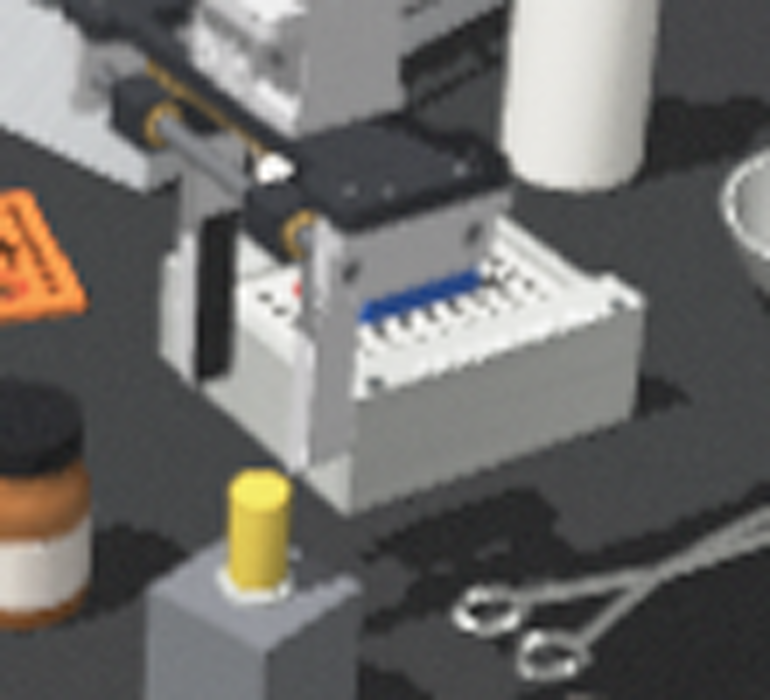

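View pics/f1t.png

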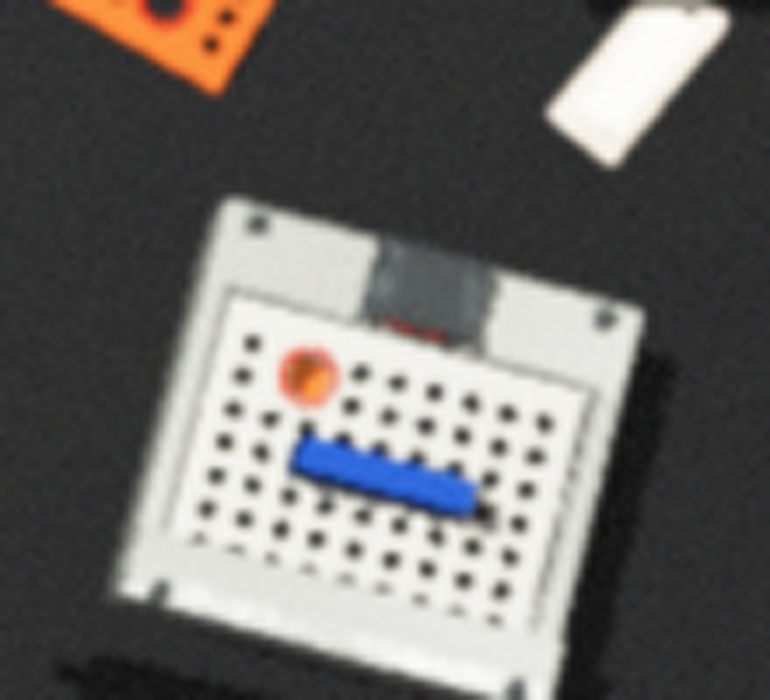

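Run:
```python
from fit import *
o=[mk('top',l,c,7,320,150) for l,c in [((50,63,47),(228,291)),((50,-63,47),(594,388)),((30,30,47),(308,377)),((0,30,77),(308,452)),((0,-30,77),(473,497))]]
fit(o,[545,-220,-.28])
o=[mk('top',l,c,7,320,150) for l,c in [((82.5,74,49),(226,198)),((82.5,-74,49),(646,311)),((-60.5,74,49),(115,597))]]
fit(o,[545,-220,-.28])
```

```text
('top', 'side') [ 5.43624e+02 -2.21112e+02 -2.70000e-01]
[[0.5, 0.7], [-1.1, 0.2], [0.3, -0.2], [-0.7, -0.4], [0.7, -0.2]]
('top',) [ 5.43624e+02 -2.21112e+02 -2.70000e-01]
[[0.5, 0.7], [-1.1, 0.2], [0.3, -0.2], [-0.7, -0.4], [0.7, -0.2]]
('side',) [ 5.45e+02 -2.20e+02 -2.80e-01]
[]
('top', 'side') [ 5.42576e+02 -2.20507e+02 -2.83000e-01]
[[0.0, 0.1], [-0.6, 0.3], [0.6, -0.4]]
('top',) [ 5.42576e+02 -2.20507e+02 -2.83000e-01]
[[0.0, 0.1], [-0.6, 0.3], [0.6, -0.4]]
('side',) [ 5.45e+02 -2.20e+02 -2.80e-01]
[]
```

Run:
```python
from h import *
from mv import cur
s,R,g=cur();print(g)
f=lambda p:(np.round((proj('side',p)[0]-[270,150]+.5)*7-.5,0))
for w in (30,-30): 
  for xx in (8,-8): print(w,xx,f(g+19*R[:,2]+w*R[:,1]+xx*R[:,0]))
for p in [(445.4,1.7,110),(445.4,1.7,66)]: print(f(np.array(p)))
```

```text
[445.2035336    3.84008339 159.26825292]
30 8 [202. 387.]
30 -8 [239. 376.]
-30 8 [295. 468.]
-30 -8 [333. 456.]
[266. 489.]
[261. 587.]
```

send_rows:
  commands:
    - {"x":-1.5,"y":0.5,"z":30,"ax":0,"ay":0,"az":0}
    - {"x":-1.5,"y":0.5,"z":48,"ax":0,"ay":0,"az":0}
    - {"x":-1.5,"y":0.5,"z":48,"ax":0,"ay":0,"az":0}
    - {"x":-1.5,"y":0.5,"z":48,"ax":0,"ay":0,"az":0}

```text
t: 10.55
tcp_pos: [444.6, 2.3, 290.4]
orientation: [0.8, 0.601, -0.0, -0.001]
wrist_force: [1.1, -0.5, -0.0]
grip_width: 59.5
```

```bash
python3 snap.py f2 side 270 180 90 90 7; python3 mv.py 445.6 2.5 94 -.281
```

```text
t 10.6 g [445.2   2.5 111.5] w 59.857571302344226 F [0.2 0.5 0. ]
t 10.6 grasp [445.2   2.5 111.5] yaw -0.282 tilt 0.001 roll 0.001 F [0.2 0.5 0. ] w 59.9 q [-0.25 -0.11  2.15  0.    1.1   0.03]
d [ 0.3  0.5 17.5] a [ 0.0005 -0.001  -0.0009] rows 0.4 0.0
```

View pics/f2.png

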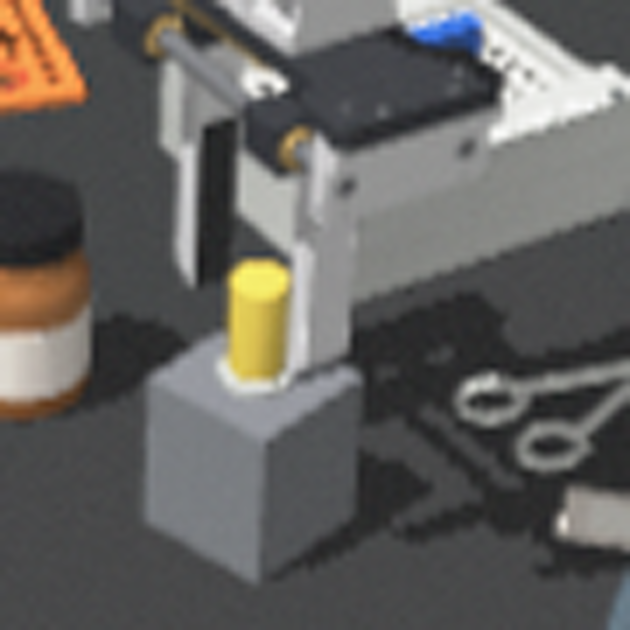

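send_rows:
  commands:
    - {"x":0.5,"y":2,"z":17,"ax":0,"ay":0,"az":0}
    - {"x":0.5,"y":2,"z":17,"ax":0,"ay":0,"az":0}
    - {"x":0.5,"y":2,"z":17,"ax":0,"ay":0,"az":0}

```text
t: 10.85
tcp_pos: [446.9, 2.8, 274.7]
orientation: [0.799, 0.601, 0.001, -0.0]
wrist_force: [0.3, -0.4, 0.8]
grip_width: 60.0
```

```bash
python3 snap.py f3 side 270 180 90 90 7; python3 mv.py 445.6 2.5 94 -.281
```

```text
t 10.9 g [447.3   2.9  95.1] w 59.85779959847859 F [ 0.6 -0.2 -0.4]
t 10.9 grasp [447.3   2.9  95.1] yaw -0.281 tilt 0.002 roll 0.001 F [ 0.6 -0.2 -0.4] w 59.9 q [-0.25 -0.07  2.16  0.    1.06  0.03]
d [-0.7 -1.2  1.1] a [ 0.0016 -0.001   0.0001] rows 0.0 0.0
```

View pics/f3.png

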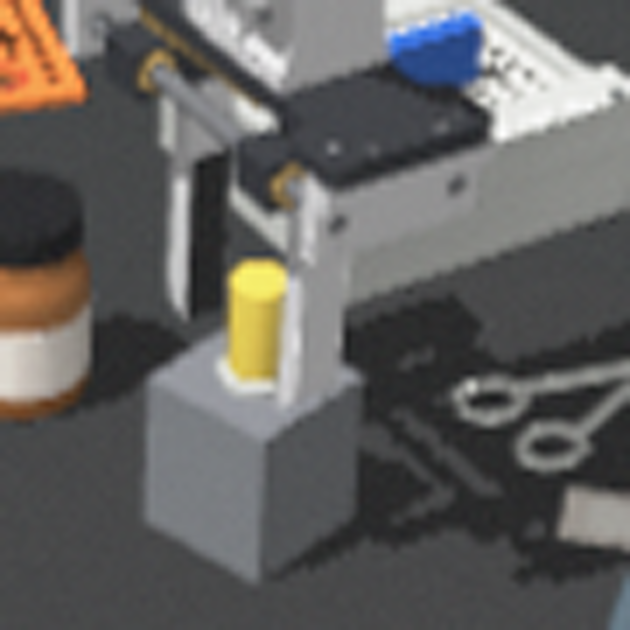

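Grasp centred well enough; close and watch the forces.

send_rows:
  commands:
    - {"x":0,"y":0,"z":0,"ax":0,"ay":0,"az":0}
    - {"x":0,"y":0,"z":0,"ax":0,"ay":0,"az":0}
    - {"x":0,"y":0,"z":0,"ax":0,"ay":0,"az":0}
    - {"x":0,"y":0,"z":0,"ax":0,"ay":0,"az":0}
    - {"x":0,"y":0,"z":0,"ax":0,"ay":0,"az":0}
  hand: 10

```text
t: 11.32
tcp_pos: [446.6, 3.1, 274.2]
orientation: [0.799, 0.601, 0.001, -0.0]
wrist_force: [1.3, 0.2, -0.3]
grip_width: 30.4
```

send_rows:
  commands:
    - {"x":0,"y":0,"z":0,"ax":0,"ay":0,"az":0}
    - {"x":0,"y":0,"z":0,"ax":0,"ay":0,"az":0}
    - {"x":0,"y":0,"z":0,"ax":0,"ay":0,"az":0}

```text
t: 11.57
tcp_pos: [446.5, 3.1, 274.0]
orientation: [0.799, 0.601, 0.0, -0.0]
wrist_force: [-0.6, 0.3, 1.7]
grip_width: 21.5
```

```bash
python3 snap.py f4 side 270 180 90 90 7; python3 mv.py 445.6 2.5 94 -.281
```

```text
t 11.6167 g [446.6   3.3  94. ] w 21.638631273832853 F [-0.6  0.8  1.6]
t 11.62 grasp [446.6   3.3  94. ] yaw -0.281 tilt 0.000 roll 0.001 F [-0.6  0.8  1.6] w 21.6 q [-0.25 -0.07  2.16  0.    1.06  0.03]
d [-0.9 -0.7  0. ] a [ 0.     -0.001   0.0004] rows 0.0 0.0
```

View pics/f4.png

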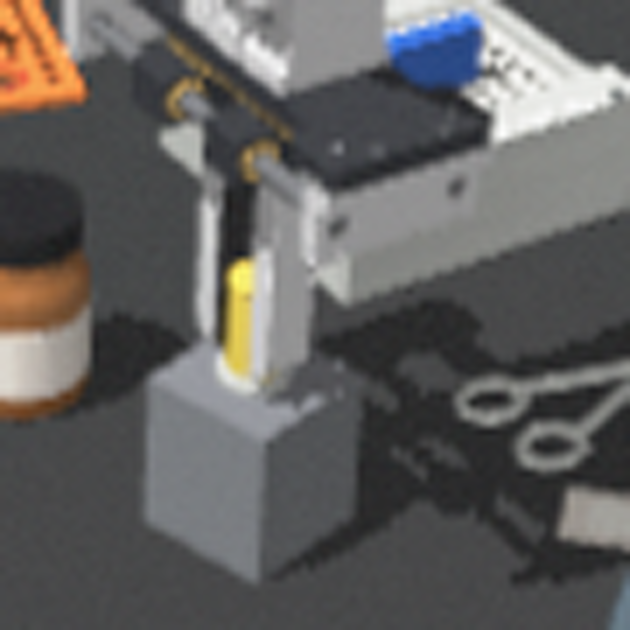

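send_rows:
  commands:
    - {"x":0,"y":0,"z":-15,"ax":0,"ay":0,"az":0}
    - {"x":0,"y":0,"z":-35,"ax":0,"ay":0,"az":0}
    - {"x":0,"y":0,"z":-70,"ax":0,"ay":0,"az":0}
    - {"x":0,"y":0,"z":-105,"ax":0,"ay":0,"az":0}
    - {"x":0,"y":0,"z":-105,"ax":0,"ay":0,"az":0}

```text
t: 12.03
tcp_pos: [448.1, 2.7, 385.9]
orientation: [0.799, 0.601, 0.004, 0.005]
wrist_force: [1.6, -0.9, -0.9]
grip_width: 21.6
```

```bash
python3 snap.py g1 side 270 130 90 130 5; python3 snap.py g1t top 230 200 110 90 6; python3 mv.py 581.2 -200.9 200 -.281
python3 - <<'E'
from mv import *
s,R,g=cur()
for n,l in (('tip',88),('mouth',None)):
    p=g+R[:,2]*88 if l else np.array([445.5,2.5,66.])
    print(n,p.round(1),((proj('side',p)[0]-[270,130]+.5)*5-.5).round(0), ((proj('top',p)[0]-[230,200]+.5)*6-.5).round(0))
E
```

```text
t 12.0833 g [449.    2.6 202.8] w 21.72549603977101 F [-0.1 -0.  -0.5]
t 12.1333 g [447.4   3.  200.2] w 21.555692330408128 F [ 0.1 -0.2 -1. ]
t 12.13 grasp [447.4   3.  200.2] yaw -0.281 tilt 0.004 roll 0.001 F [ 0.1 -0.2 -1. ] w 21.6 q [-0.25 -0.23  2.08  0.    1.29  0.03]
d [-158.7  185.7    0.7] a [ 0.0035 -0.0011  0.0004] rows 5.9 0.0
tip [447.7   3.  112.2] [185. 444.] [301. 354.]
mouth [445.5   2.5  66. ] [185. 520.] [305. 361.]
```

View pics/g1.png

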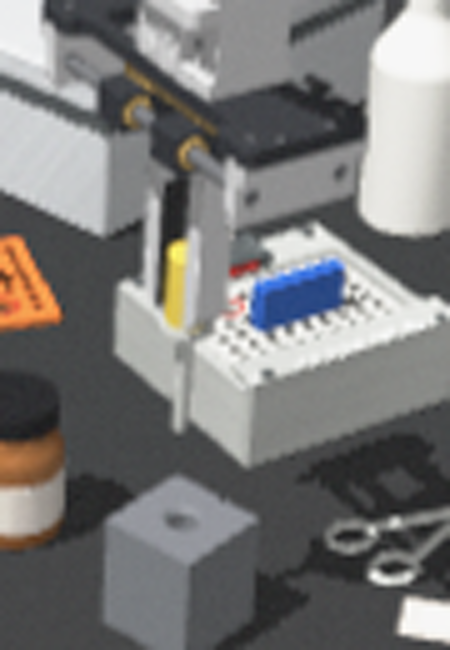

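View pics/g1t.png

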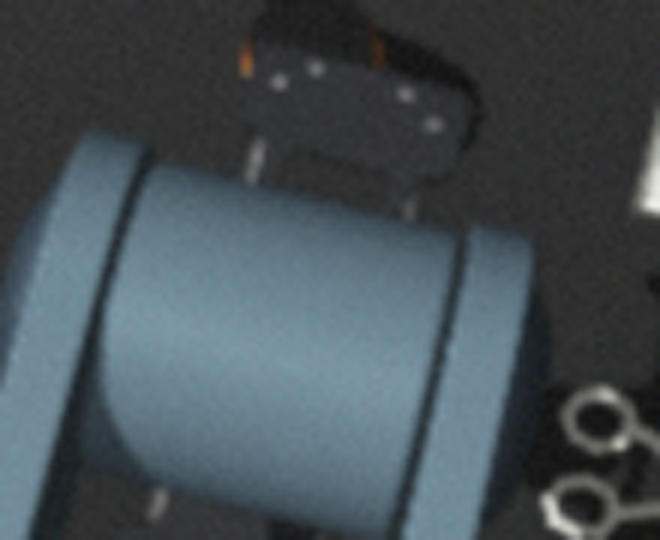

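send_rows:
  commands:
    - {"x":-159,"y":186,"z":0,"ax":0,"ay":0,"az":0}
    - {"x":-159,"y":186,"z":0,"ax":0,"ay":0,"az":0}
    - {"x":-159,"y":186,"z":0,"ax":0,"ay":0,"az":0}
    - {"x":-159,"y":186,"z":0,"ax":0,"ay":0,"az":0}
    - {"x":-159,"y":186,"z":0,"ax":0,"ay":0,"az":0}

```text
t: 12.55
tcp_pos: [561.4, -172.5, 376.0]
orientation: [0.799, 0.601, -0.0, -0.002]
wrist_force: [0.2, -0.2, -0.4]
grip_width: 21.5
```

```bash
python3 mv.py 581.2 -200.9 160 -.281
```

```text
t 12.55 grasp [ 560.9 -171.9  196. ] yaw -0.281 tilt -0.004 roll 0.002 F [ 0.2 -0.2 -0.4] w 21.5 q [-0.49  0.13  1.75  0.    1.27 -0.21]
d [-21.9  27.   35.8] a [-0.004  -0.002   0.0002] rows 1.2 0.0
```

send_rows:
  commands:
    - {"x":-22,"y":26,"z":36,"ax":0,"ay":0,"az":0}
    - {"x":-22,"y":26,"z":36,"ax":0,"ay":0,"az":0}
    - {"x":-22,"y":26,"z":36,"ax":0,"ay":0,"az":0}
    - {"x":-22,"y":26,"z":36,"ax":0,"ay":0,"az":0}
    - {"x":-22,"y":26,"z":36,"ax":0,"ay":0,"az":0}

```text
t: 12.97
tcp_pos: [579.7, -198.1, 342.9]
orientation: [0.799, 0.602, 0.0, -0.0]
wrist_force: [-0.2, -0.5, -0.5]
grip_width: 21.4
```

```bash
python3 snap.py g2 side 270 130 90 100 7; python3 snap.py g2t top 320 150 110 90 6; python3 mv.py 581.2 -200.9 142 -.281
```

```text
t 13.0167 g [ 580.  -197.9  163.7] w 21.342052515448742 F [1.  0.  0.2]
t 13.0667 g [ 580.2 -198.   164.1] w 21.706420700957292 F [-0.2  0.5 -0. ]
t 13.07 grasp [ 580.2 -198.   164.1] yaw -0.279 tilt 0.002 roll 0.001 F [-0.2  0.5 -0. ] w 21.7 q [-0.51  0.22  1.7   0.    1.22 -0.24]
d [-2.4  2.  22.1] a [ 0.0019 -0.0007  0.0018] rows 0.5 0.0
```

View pics/g2.png

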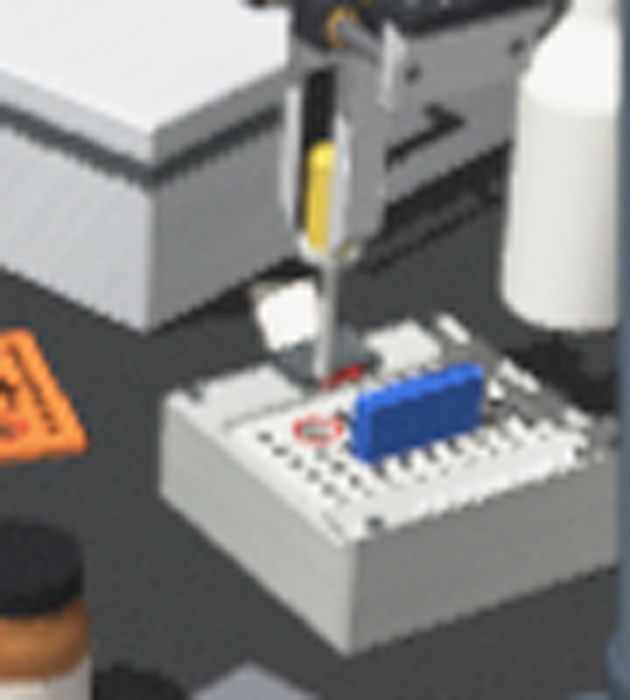

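View pics/g2t.png

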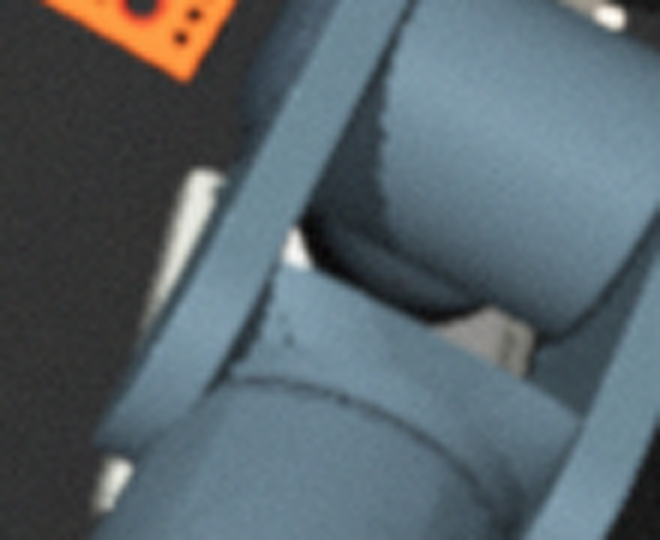

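Run:
```python
from mv import *
s,R,g=cur()
f=lambda p:((proj('side',p)[0]-[270,130]+.5)*7-.5)
tip=np.array([580.1,-198,75.8]);hole=np.array([581.2,-200.9,47])
print('tip',f(tip),'hole',f(hole)); J=np.array([f(hole+d)-f(hole) for d in (R[:,0],R[:,1],np.array([0,0,1.]))]);print(J)
```

```text
tip [324.71721223 376.54756071] hole [323.54958936 431.53103758]
[[-1.93695035  0.60894339]
 [-1.33268044 -1.06348697]
 [ 0.1211917  -2.00849951]]
```

send_rows:
  commands:
    - {"x":-1.7,"y":3.3,"z":20,"ax":0,"ay":0,"az":0}
    - {"x":-1.7,"y":3.3,"z":20,"ax":0,"ay":0,"az":0}
    - {"x":-1.7,"y":3.3,"z":20,"ax":0,"ay":0,"az":0}
    - {"x":-1.7,"y":3.3,"z":20,"ax":0,"ay":0,"az":0}

```text
t: 13.4
tcp_pos: [582.8, -201.3, 323.9]
orientation: [0.799, 0.602, 0.001, 0.0]
wrist_force: [1.0, -0.1, -0.5]
grip_width: 21.5
```

```bash
python3 snap.py g3 side 280 155 60 60 11; python3 mv.py 581.2 -200.9 142 -.281
```

```text
t 13.45 g [ 583.2 -201.4  144.1] w 21.473091372852345 F [ 0.4  0.5 -1.5]
t 13.45 grasp [ 583.2 -201.4  144.1] yaw -0.280 tilt 0.002 roll 0.001 F [ 0.4  0.5 -1.5] w 21.5 q [-0.52  0.25  1.71  0.    1.18 -0.24]
d [ 0.  -1.8  2.1] a [ 0.0018 -0.0006  0.0009] rows 0.1 0.0
```

View pics/g3.png

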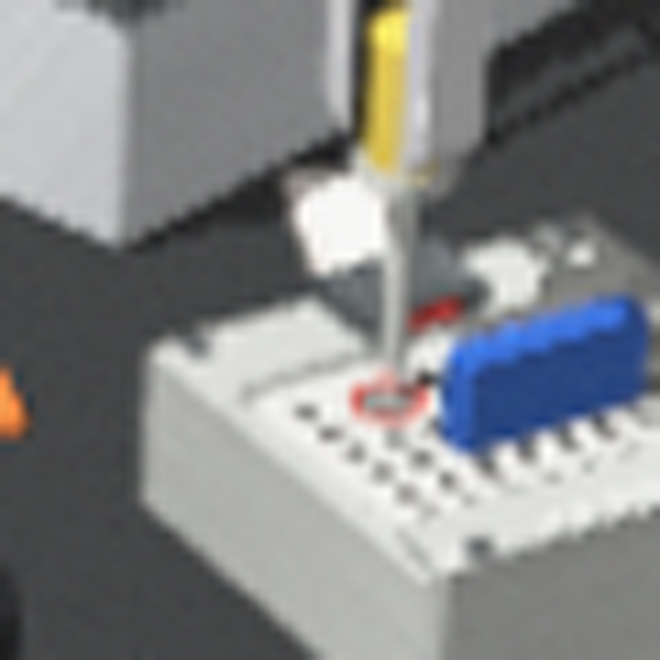

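send_rows:
  commands:
    - {"x":0,"y":0.7,"z":4,"ax":0,"ay":0,"az":0}
    - {"x":0,"y":0.7,"z":8,"ax":0,"ay":0,"az":0}
    - {"x":0,"y":0.7,"z":11,"ax":0,"ay":0,"az":0}
    - {"x":0,"y":0.7,"z":11,"ax":0,"ay":0,"az":0}

```text
t: 13.78
tcp_pos: [583.2, -201.8, 310.8]
orientation: [0.799, 0.601, 0.0, -0.001]
wrist_force: [-0.0, -0.6, -0.9]
grip_width: 21.4
```

```bash
python3 snap.py g4 side 280 155 60 60 11; python3 mv.py 581.2 -200.9 122 -.281
```

```text
t 13.8333 g [ 583.1 -201.6  131.1] w 21.647309281749678 F [ 0.3  0.  -0.9]
t 13.83 grasp [ 583.1 -201.6  131.1] yaw -0.281 tilt -0.001 roll 0.001 F [ 0.3  0.  -0.9] w 21.6 q [-0.52  0.27  1.71  0.    1.16 -0.24]
d [ 0.3 -2.2  9.1] a [-0.001  -0.0013  0.0004] rows 0.2 0.0
```

View pics/g4.png

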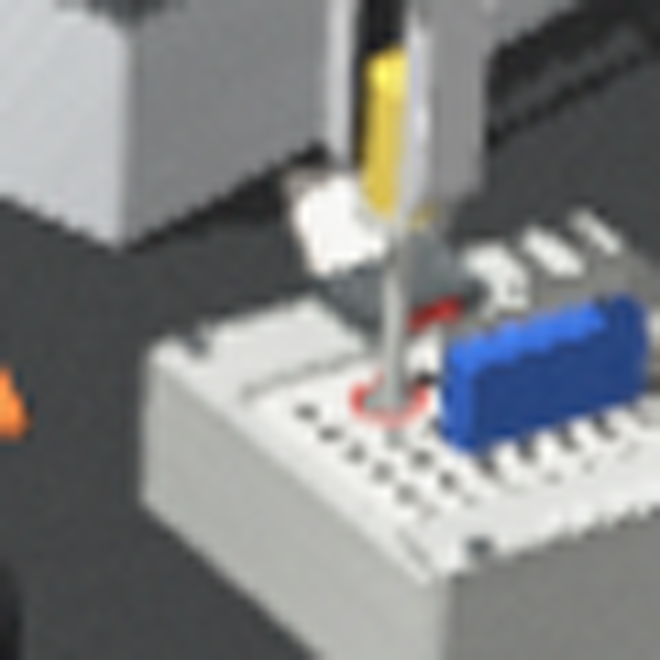

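send_rows:
  commands:
    - {"x":0,"y":0,"z":4,"ax":0,"ay":0,"az":0}
    - {"x":0,"y":0,"z":8,"ax":0,"ay":0,"az":0}
    - {"x":0,"y":0,"z":11,"ax":0,"ay":0,"az":0}
    - {"x":0,"y":0,"z":11,"ax":0,"ay":0,"az":0}

```text
t: 14.17
tcp_pos: [583.2, -201.8, 299.7]
orientation: [0.799, 0.601, 0.0, -0.001]
wrist_force: [0.1, 0.1, -0.8]
grip_width: 21.5
```

send_rows:
  commands:
    - {"x":0,"y":0,"z":2,"ax":0,"ay":0,"az":0}
    - {"x":0,"y":0,"z":4,"ax":0,"ay":0,"az":0}
    - {"x":0,"y":0,"z":5,"ax":0,"ay":0,"az":0}
    - {"x":0,"y":0,"z":5,"ax":0,"ay":0,"az":0}

```text
t: 14.5
tcp_pos: [583.4, -201.9, 295.6]
orientation: [0.799, 0.601, 0.0, -0.0]
wrist_force: [0.2, -0.6, -1.3]
grip_width: 21.5
```

```bash
python3 snap.py g5 side 280 155 60 60 11; python3 mv.py 581.2 -200.9 122 -.281
```

```text
t 14.55 g [ 583.5 -201.8  115.8] w 21.60178535283021 F [ 0.3  1.  -1.2]
t 14.55 grasp [ 583.5 -201.8  115.8] yaw -0.281 tilt 0.000 roll 0.001 F [ 0.3  1.  -1.2] w 21.6 q [-0.52  0.29  1.72  0.    1.14 -0.24]
d [ 0.4 -2.5 -6.2] a [ 0.0002 -0.0009  0.0004] rows 0.2 0.0
```

View pics/g5.png

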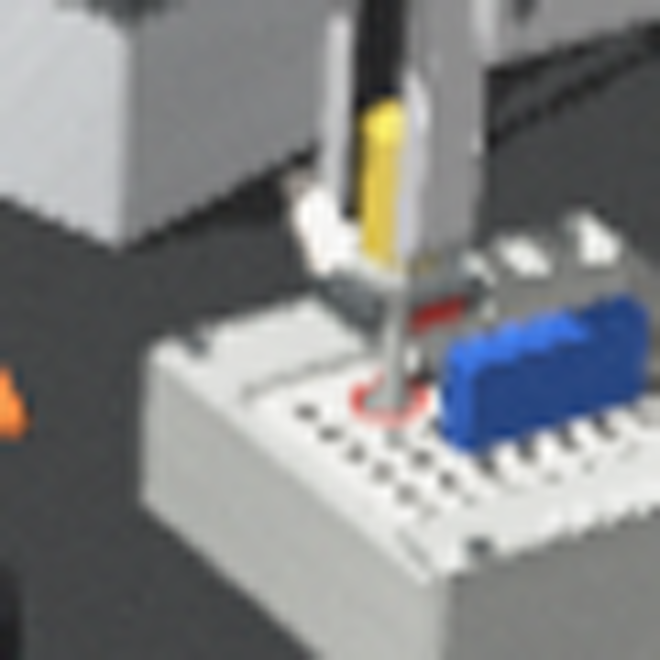

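send_rows:
  commands:
    - {"x":0,"y":0,"z":2,"ax":0,"ay":0,"az":0}
    - {"x":0,"y":0,"z":4,"ax":0,"ay":0,"az":0}
    - {"x":0,"y":0,"z":6,"ax":0,"ay":0,"az":0}
    - {"x":0,"y":0,"z":7,"ax":0,"ay":0,"az":0}
    - {"x":0,"y":0,"z":7,"ax":0,"ay":0,"az":0}

```text
t: 14.97
tcp_pos: [583.7, -202.0, 289.5]
orientation: [0.799, 0.601, 0.001, 0.0]
wrist_force: [-0.2, 1.5, 3.5]
grip_width: 21.5
```

```bash
python3 snap.py g6 side 280 155 60 60 11; python3 mv.py 581.2 -200.9 122 -.281
```

```text
t 15.0167 g [ 583.9 -201.9  109.5] w 21.423574855252507 F [-1.7  1.3  5.2]
t 15.02 grasp [ 583.9 -201.9  109.5] yaw -0.281 tilt 0.001 roll 0.001 F [-1.7  1.3  5.2] w 21.4 q [-0.52  0.3   1.72  0.    1.12 -0.24]
d [  0.4  -2.7 -12.5] a [ 0.0009 -0.0008  0.0005] rows 0.3 0.0
```

View pics/g6.png

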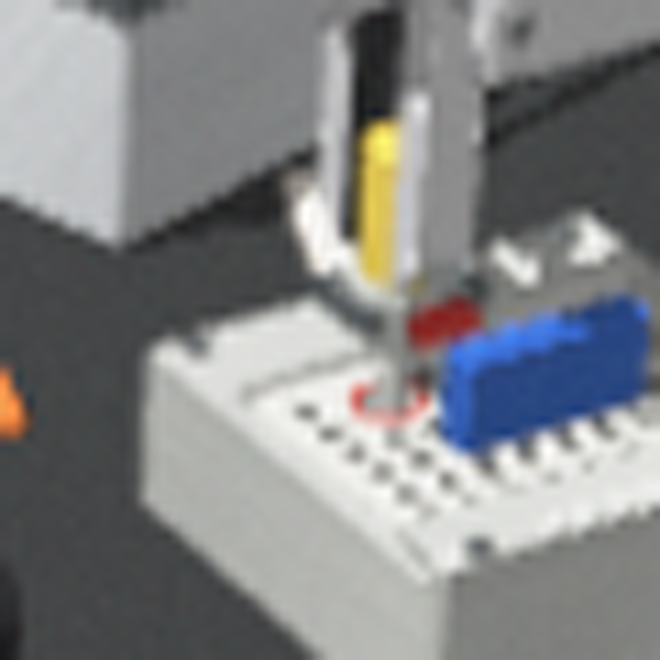

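send_rows:
  commands:
    - {"x":0,"y":0,"z":1,"ax":0,"ay":0,"az":0}
    - {"x":0,"y":0,"z":2,"ax":0,"ay":0,"az":0}
    - {"x":0,"y":0,"z":2,"ax":0,"ay":0,"az":0}
    - {"x":0,"y":0,"z":2,"ax":0,"ay":0,"az":0}

```text
t: 15.35
tcp_pos: [583.7, -202.0, 287.9]
orientation: [0.799, 0.601, 0.001, 0.0]
wrist_force: [-2.2, 1.6, 7.3]
grip_width: 21.4
```

```bash
python3 snap.py g7 side 280 155 60 60 11; python3 mv.py 581.2 -200.9 122 -.281
```

```text
t 15.4 g [ 584.  -202.   107.9] w 21.739262554067682 F [-2.1  2.4  8.4]
t 15.4 grasp [ 584.  -202.   107.9] yaw -0.281 tilt 0.001 roll 0.001 F [-2.1  2.4  8.4] w 21.7 q [-0.52  0.3   1.72  0.    1.12 -0.24]
d [  0.4  -2.7 -14.1] a [ 0.0011 -0.0007  0.0005] rows 0.3 0.0
```

View pics/g7.png

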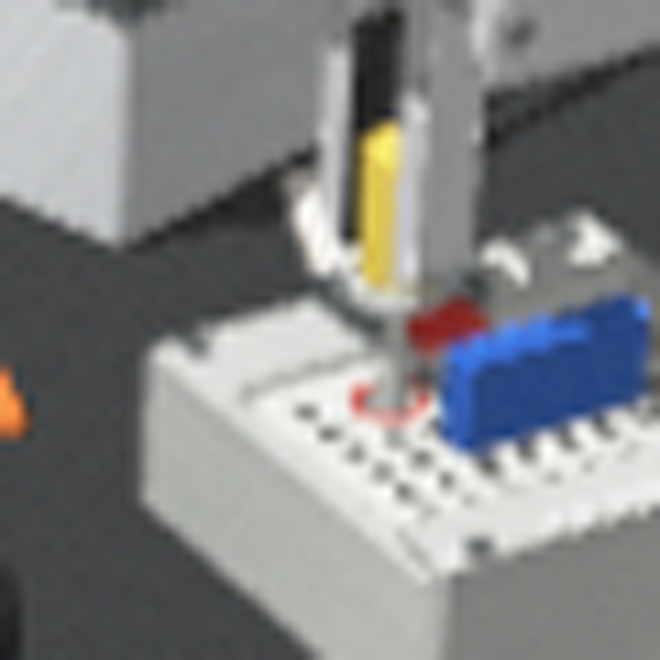

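Run:
```python
from h import *
B=(546.18,-219.8,-.282) # side-camera frame pose
c,s=np.cos(B[2]),np.sin(B[2])
for x in (54.5,50,46,42.5):
    q=[[B[0]+c*x-s*y,B[1]+s*x+c*y,z] for y,z in ((11,54.5),(-11,54.5),(11,49.5),(-11,49.5))]
    print(x,((proj('side',np.array(q))-[280,155]+.5)*11-.5).round(0).tolist())
a=cv2.imread('pics/g5_full.png');b=cv2.imread('pics/g7_full.png');
cv2.imwrite('pics/cmp.png',np.hstack([crop(a,308,172,24,24,16),crop(b,308,172,24,24,16)]))
```

```text
54.5 [[397.0, 321.0], [463.0, 301.0], [396.0, 337.0], [462.0, 317.0]]
50 [[406.0, 328.0], [472.0, 308.0], [405.0, 344.0], [471.0, 324.0]]
46 [[415.0, 335.0], [481.0, 315.0], [414.0, 351.0], [480.0, 330.0]]
42.5 [[422.0, 341.0], [488.0, 320.0], [421.0, 356.0], [487.0, 336.0]]
```

View pics/cmp.png

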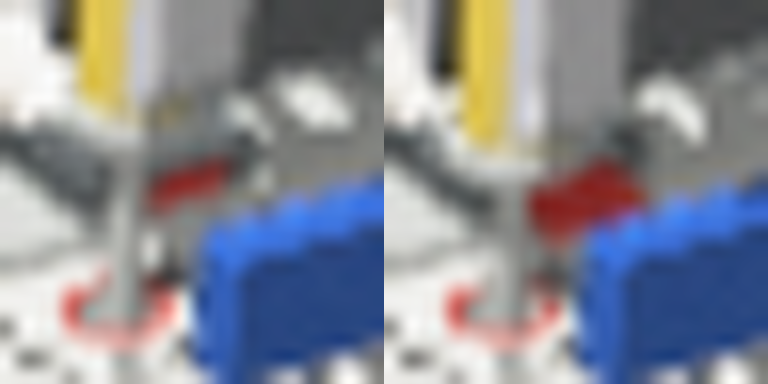

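send_rows:
  commands:
    - {"x":0,"y":0,"z":-10,"ax":0,"ay":0,"az":0}
    - {"x":0,"y":0,"z":-25,"ax":0,"ay":0,"az":0}
    - {"x":0,"y":0,"z":-50,"ax":0,"ay":0,"az":0}
    - {"x":0,"y":0,"z":-90,"ax":0,"ay":0,"az":0}
    - {"x":0,"y":0,"z":-90,"ax":0,"ay":0,"az":0}

```text
t: 15.82
tcp_pos: [584.9, -202.8, 384.9]
orientation: [0.799, 0.601, 0.003, 0.006]
wrist_force: [0.7, -0.5, 0.8]
grip_width: 21.7
```

```bash
python3 snap.py h1 side 270 130 90 100 7; python3 mv.py 446.6 3.3 197 -.281
```

```text
t 15.8667 g [ 586.  -203.3  201.8] w 21.17436259344056 F [ 0.5  0.8 -1. ]
t 15.87 grasp [ 586.  -203.3  201.8] yaw -0.281 tilt 0.010 roll -0.001 F [ 0.5  0.8 -1. ] w 21.2 q [-0.52  0.19  1.66  0.    1.28 -0.24]
d [ 159.7 -189.5    2.8] a [0.0096 0.0013 0.0004] rows 5.9 0.1
```

View pics/h1.png

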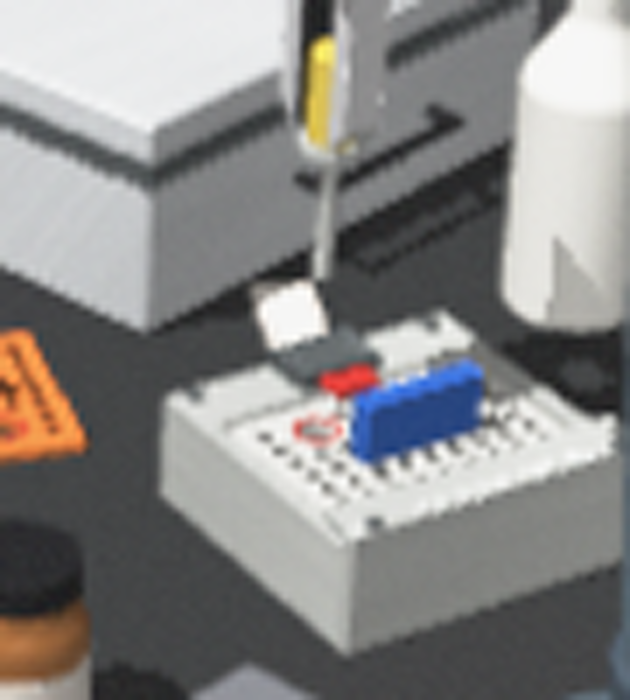

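send_rows:
  commands:
    - {"x":159,"y":-188.5,"z":0,"ax":0,"ay":0,"az":0}
    - {"x":159,"y":-188.5,"z":0,"ax":0,"ay":0,"az":0}
    - {"x":159,"y":-188.5,"z":0,"ax":0,"ay":0,"az":0}
    - {"x":159,"y":-188.5,"z":0,"ax":0,"ay":0,"az":0}
    - {"x":159,"y":-188.5,"z":0,"ax":0,"ay":0,"az":0}

```text
t: 16.28
tcp_pos: [465.9, -27.5, 375.2]
orientation: [0.799, 0.601, -0.0, -0.001]
wrist_force: [0.2, 0.4, 0.3]
grip_width: 21.3
```

```bash
python3 mv.py 446.6 3.3 174 -.281
```

```text
t 16.28 grasp [465.6 -27.2 195.2] yaw -0.281 tilt -0.002 roll 0.001 F [0.2 0.4 0.3] w 21.3 q [-0.3  -0.17  2.04  0.    1.27 -0.02]
d [ 24.2 -27.1  21.3] a [-0.0019 -0.0011 -0.0004] rows 1.0 0.0
```

send_rows:
  commands:
    - {"x":22,"y":-26,"z":18,"ax":0,"ay":0,"az":0}
    - {"x":22,"y":-26,"z":18,"ax":0,"ay":0,"az":0}
    - {"x":22,"y":-26,"z":18,"ax":0,"ay":0,"az":0}
    - {"x":22,"y":-26,"z":18,"ax":0,"ay":0,"az":0}
    - {"x":22,"y":-26,"z":18,"ax":0,"ay":0,"az":0}

```text
t: 16.7
tcp_pos: [449.5, -1.3, 359.3]
orientation: [0.799, 0.601, 0.001, 0.0]
wrist_force: [-0.1, -0.5, -1.2]
grip_width: 21.8
```

```bash
python3 snap.py h2 side 275 180 60 80 8; python3 snap.py h2t top 320 150 110 90 6; python3 mv.py 446.6 3.3 164 -.281
```

```text
t 16.75 g [449.8  -1.3 179.4] w 21.756264176794165 F [ 0.4 -0.5 -1.1]
t 16.8 g [449.8  -1.3 179.4] w 21.505887131589052 F [-0.3 -0.8 -1.3]
t 16.8 grasp [449.8  -1.3 179.4] yaw -0.282 tilt 0.001 roll 0.001 F [-0.3 -0.8 -1.3] w 21.5 q [-0.26 -0.2   2.09  0.    1.24  0.03]
d [ 3.7 -4.1 15.4] a [ 0.0011 -0.0009 -0.0011] rows 0.4 0.0
```

View pics/h2.png

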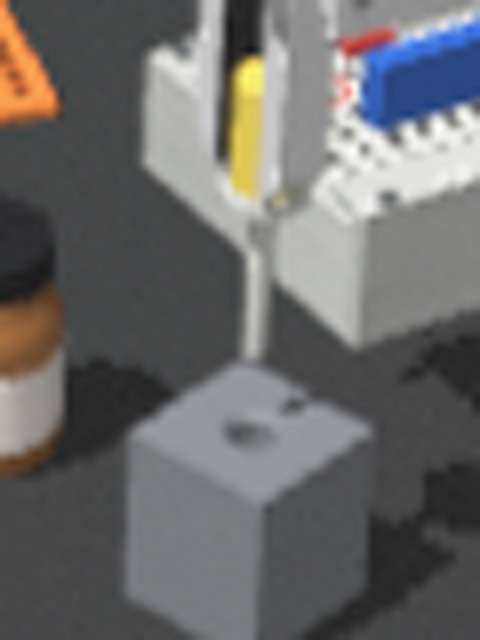

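View pics/h2t.png

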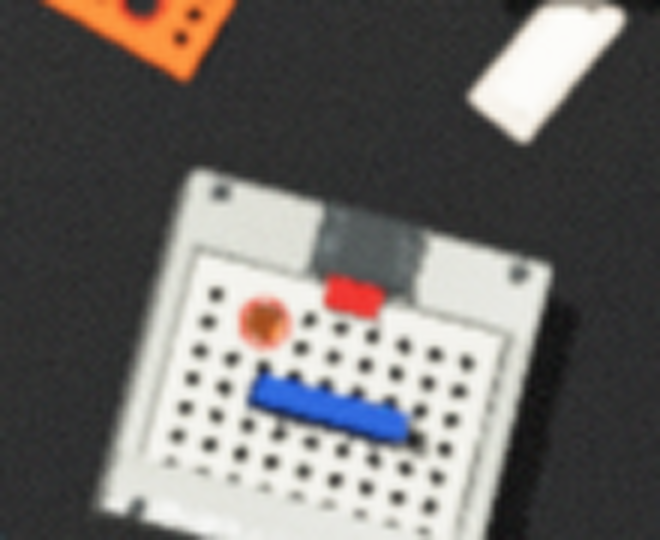

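send_rows:
  commands:
    - {"x":3.7,"y":-4.1,"z":15,"ax":0,"ay":0,"az":0}
    - {"x":3.7,"y":-4.1,"z":15,"ax":0,"ay":0,"az":0}
    - {"x":3.7,"y":-4.1,"z":15,"ax":0,"ay":0,"az":0}
    - {"x":3.7,"y":-4.1,"z":15,"ax":0,"ay":0,"az":0}

```text
t: 17.13
tcp_pos: [446.2, 3.8, 344.4]
orientation: [0.799, 0.601, 0.001, -0.0]
wrist_force: [0.2, 0.3, -1.0]
grip_width: 21.5
```

```bash
python3 snap.py h3 side 275 180 60 80 8;  python3 mv.py 446.6 3.3 150 -.281;python3 - <<'E'
from mv import *
s,R,g=cur()
f=lambda p:((proj('side',p)[0]-[275,180]+.5)*8-.5).round(1)
p=g+88*R[:,2];print('tip',p,f(p)); m=np.array([446.,3,66]);print('mouth',f(m));print([f(m+d)-f(m) for d in (R[:,0],R[:,1],-R[:,2])])
E
```

```text
t 17.1833 g [446.5   3.9 164.6] w 21.272924124481268 F [ 0.6 -0.2 -0.2]
t 17.18 grasp [446.5   3.9 164.6] yaw -0.281 tilt 0.001 roll 0.001 F [ 0.6 -0.2 -0.2] w 21.3 q [-0.25 -0.19  2.11  0.    1.21  0.03]
d [-0.4  0.5 14.6] a [ 0.0012 -0.001  -0.0001] rows 0.4 0.0
tip [446.63388235   3.97827655  76.6046194 ] [252.5 406. ]
mouth [254.6 432.4]
[array([-2.6,  0.9]), array([-1.7, -1.6]), array([ 0.1, -2.6])]
```

View pics/h3.png

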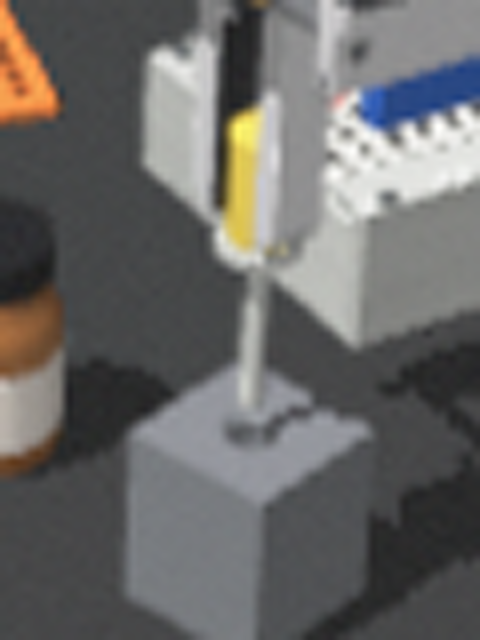

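send_rows:
  commands:
    - {"x":0,"y":0,"z":8,"ax":0,"ay":0,"az":0}
    - {"x":0,"y":0,"z":16,"ax":0,"ay":0,"az":0}
    - {"x":0,"y":0,"z":24,"ax":0,"ay":0,"az":0}
    - {"x":0,"y":0,"z":24,"ax":0,"ay":0,"az":0}

```text
t: 17.52
tcp_pos: [445.0, 4.4, 317.6]
orientation: [0.799, 0.601, -0.001, -0.002]
wrist_force: [0.3, 0.5, -1.7]
grip_width: 21.7
```

```bash
python3 snap.py h4 side 275 180 60 80 8;  python3 mv.py 446.6 3.3 94 -.281
```

```text
t 17.5667 g [444.9   4.7 138.4] w 21.395282770334585 F [-0.5  0.7 -0.2]
t 17.57 grasp [444.9   4.7 138.4] yaw -0.281 tilt -0.003 roll 0.001 F [-0.5  0.7 -0.2] w 21.4 q [-0.25 -0.15  2.14  0.    1.16  0.03]
d [-0.7  1.7 44.4] a [-0.0028 -0.0008  0.0004] rows 1.1 0.0
```

View pics/h4.png

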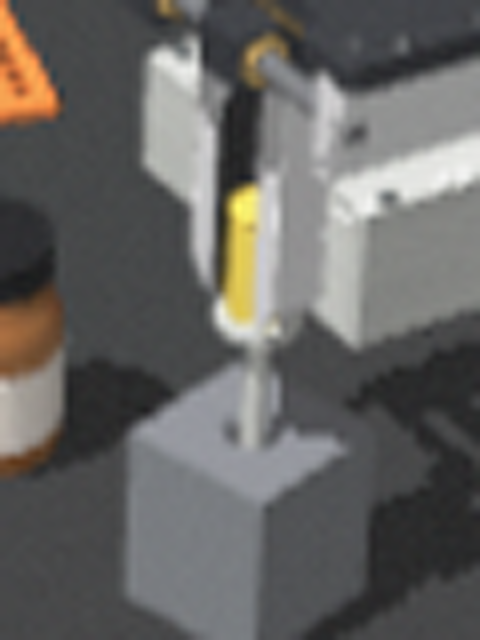

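send_rows:
  commands:
    - {"x":0,"y":2,"z":0,"ax":0,"ay":0,"az":0}
    - {"x":0,"y":2,"z":0,"ax":0,"ay":0,"az":0}
    - {"x":0,"y":2,"z":0,"ax":0,"ay":0,"az":0}

```text
t: 17.82
tcp_pos: [448.0, 3.7, 320.4]
orientation: [0.799, 0.601, 0.001, 0.0]
wrist_force: [-0.4, 0.2, -1.2]
grip_width: 21.1
```

```bash
python3 snap.py h5 side 275 180 60 80 8;  python3 mv.py 446.6 3.3 94 -.281
```

```text
t 17.8667 g [448.1   3.8 140.3] w 21.446881971025967 F [-0.4 -0.2 -0.3]
t 17.87 grasp [448.1   3.8 140.3] yaw -0.281 tilt 0.001 roll 0.001 F [-0.4 -0.2 -0.3] w 21.4 q [-0.25 -0.15  2.13  0.    1.16  0.03]
d [-0.8 -1.2 46.3] a [ 0.001  -0.001   0.0005] rows 1.1 0.0
```

View pics/h5.png

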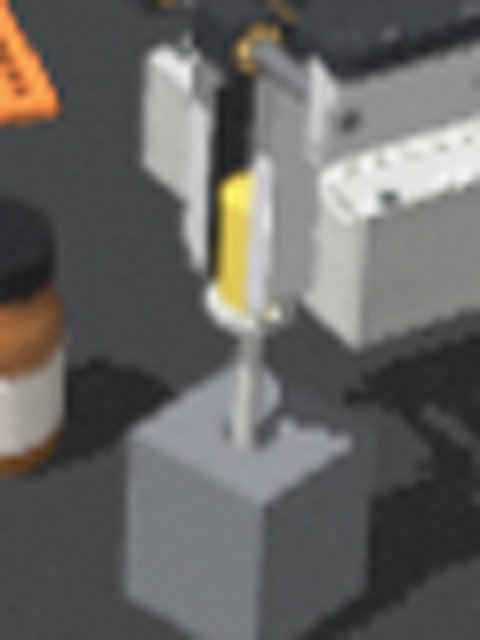

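send_rows:
  commands:
    - {"x":-0.5,"y":-0.7,"z":8,"ax":0,"ay":0,"az":0}
    - {"x":-0.5,"y":-0.7,"z":16,"ax":0,"ay":0,"az":0}
    - {"x":-0.5,"y":-0.7,"z":24,"ax":0,"ay":0,"az":0}
    - {"x":-0.5,"y":-0.7,"z":32,"ax":0,"ay":0,"az":0}
    - {"x":-0.5,"y":-0.7,"z":32,"ax":0,"ay":0,"az":0}

```text
t: 18.28
tcp_pos: [446.1, 3.6, 285.5]
orientation: [0.799, 0.601, -0.001, -0.002]
wrist_force: [0.1, -1.0, -0.2]
grip_width: 21.2
```

send_rows:
  commands:
    - {"x":0,"y":0,"z":3,"ax":0,"ay":0,"az":0}
    - {"x":0,"y":0,"z":6,"ax":0,"ay":0,"az":0}
    - {"x":0,"y":0,"z":8,"ax":0,"ay":0,"az":0}
    - {"x":0,"y":0,"z":8,"ax":0,"ay":0,"az":0}

```text
t: 18.62
tcp_pos: [446.9, 3.5, 279.6]
orientation: [0.799, 0.601, 0.0, -0.0]
wrist_force: [-0.3, 0.1, 0.0]
grip_width: 21.4
```

```bash
python3 snap.py h6 side 275 180 60 80 8;  python3 mv.py 446.6 3.3 94 -.281
```

```text
t 18.6667 g [447.    3.6  99.9] w 21.311285992848408 F [-0.  -0.4 -0.5]
t 18.67 grasp [447.    3.6  99.9] yaw -0.281 tilt 0.000 roll 0.001 F [-0.  -0.4 -0.5] w 21.3 q [-0.25 -0.08  2.15  0.    1.07  0.03]
d [-0.3 -0.3  5.9] a [ 0.0001 -0.001   0.0004] rows 0.1 0.0
```

View pics/h6.png

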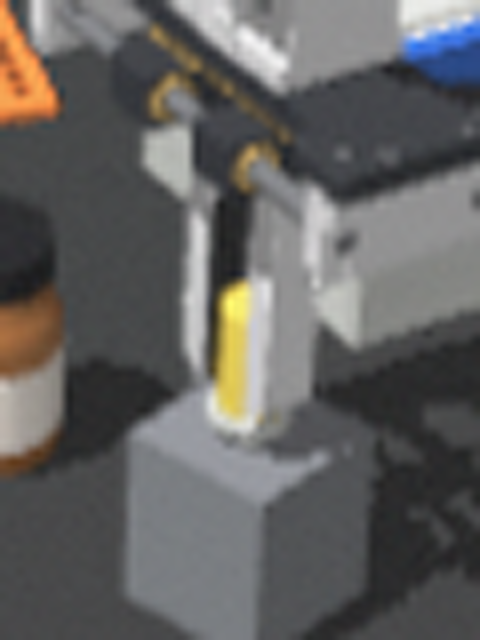

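send_rows:
  commands:
    - {"x":0,"y":0,"z":2,"ax":0,"ay":0,"az":0}
    - {"x":0,"y":0,"z":4,"ax":0,"ay":0,"az":0}
    - {"x":0,"y":0,"z":5.5,"ax":0,"ay":0,"az":0}
    - {"x":0,"y":0,"z":6.5,"ax":0,"ay":0,"az":0}
    - {"x":0,"y":0,"z":6.5,"ax":0,"ay":0,"az":0}

```text
t: 19.08
tcp_pos: [447.1, 3.5, 274.0]
orientation: [0.799, 0.601, 0.0, -0.0]
wrist_force: [-2.8, 0.7, 4.1]
grip_width: 21.3
```

```bash
python3 mv.py 446.6 3.3 94 -.281
```

```text
t 19.08 grasp [447.1   3.6  94. ] yaw -0.280 tilt -0.000 roll 0.001 F [-2.8  0.7  4.1] w 21.3 q [-0.25 -0.07  2.16  0.    1.06  0.03]
d [-0.3 -0.5 -0. ] a [-0.0004 -0.0009  0.0006] rows 0.0 0.0
```

Collar has seated (contact at the original height). Release.

send_rows:
  commands:
    - {"x":0,"y":0,"z":-0.5,"ax":0,"ay":0,"az":0}
    - {"x":0,"y":0,"z":-0.5,"ax":0,"ay":0,"az":0}
    - {"x":0,"y":0,"z":-0.5,"ax":0,"ay":0,"az":0}
    - {"x":0,"y":0,"z":-0.5,"ax":0,"ay":0,"az":0}
    - {"x":0,"y":0,"z":-0.5,"ax":0,"ay":0,"az":0}
  hand: 60

```text
t: 19.5
tcp_pos: [446.9, 3.5, 273.9]
orientation: [0.799, 0.601, 0.0, -0.0]
wrist_force: [-1.0, -0.1, 0.4]
grip_width: 51.4
```

send_rows:
  commands:
    - {"x":0,"y":0,"z":-20,"ax":0,"ay":0,"az":0}
    - {"x":0,"y":0,"z":-40,"ax":0,"ay":0,"az":0}
    - {"x":0,"y":0,"z":-80,"ax":0,"ay":0,"az":0}
    - {"x":0,"y":0,"z":-120,"ax":0,"ay":0,"az":0}
    - {"x":0,"y":0,"z":-120,"ax":0,"ay":0,"az":0}

```text
t: 19.92
tcp_pos: [448.6, 3.0, 402.2]
orientation: [0.799, 0.601, 0.005, 0.005]
wrist_force: [2.7, -0.4, 0.8]
grip_width: 59.9
```

```bash
python3 snap.py i1 side 275 180 90 80 8; python3 snap.py i1t top 320 150 110 90 6; python3 mv.py 239 -604 220 -.281
```

```text
t 19.9667 g [449.8   2.9 218.7] w 60.031029064250134 F [-0.7 -0.1 -0.8]
t 20.0167 g [448.1   3.3 215.8] w 59.99348542089284 F [-0.2  0.2 -0. ]
t 20.02 grasp [448.1   3.3 215.8] yaw -0.281 tilt 0.005 roll 0.001 F [-0.2  0.2 -0. ] w 60.0 q [-0.25 -0.25  2.07  0.    1.32  0.03]
d [-641.2  -31.9   -5.1] a [ 0.0046 -0.0011  0.0005] rows 15.4 0.0
```

View pics/i1.png

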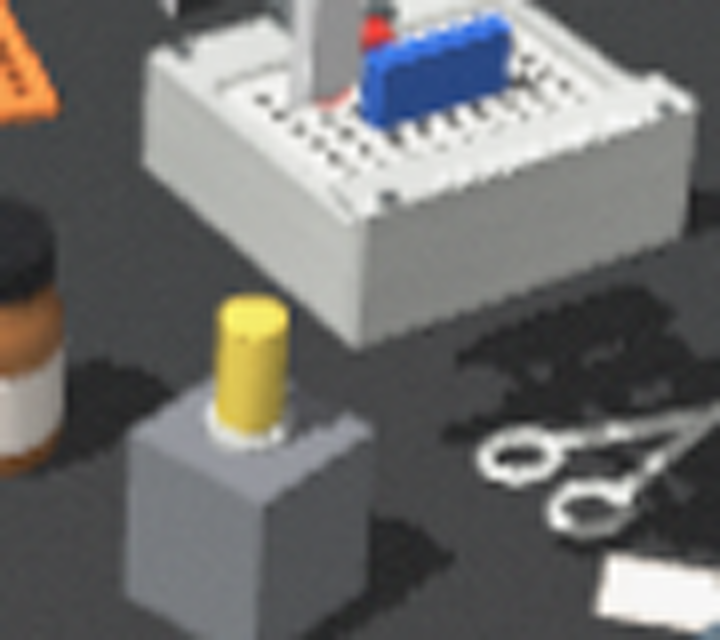

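View pics/i1_full.png

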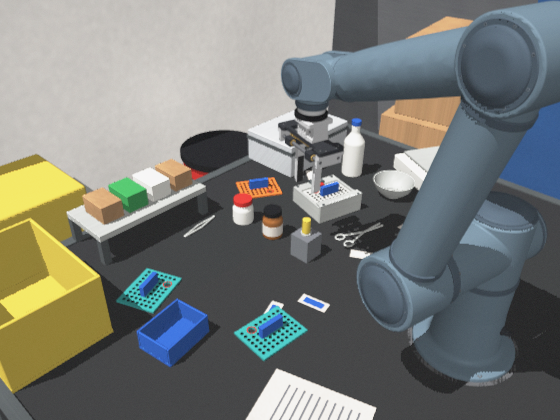

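View pics/i1t_full.png

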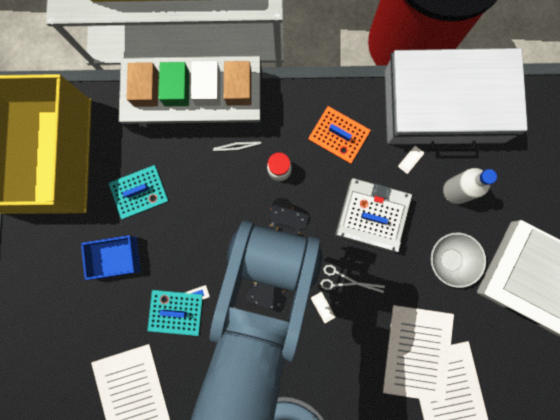

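Run:
```python
from h import *
B=(542.5,-221.0,-.281);c,s=np.cos(B[2]),np.sin(B[2])
for x in (54.5,46.5,42.5):
    q=[[B[0]+c*x-s*y,B[1]+s*x+c*y,54.5] for y in (11,-11)]
    print(x,((proj('top',np.array(q))-[320,150]+.5)*6-.5).round(0).tolist())
a=cv2.imread('pics/h2t.png');hsv=cv2.cvtColor(a,cv2.COLOR_BGR2HSV)
m=((hsv[...,0]<8)|(hsv[...,0]>172))&(hsv[...,1]>180)&(hsv[...,2]>120);m[:, :310]=0;m[:100]=0
ys,xs=np.where(m);print(cv2.boxPoints(cv2.minAreaRect(np.c_[xs,ys].astype(np.float32))).round())
```

```text
54.5 [[331.0, 276.0], [384.0, 291.0]]
46.5 [[326.0, 295.0], [379.0, 310.0]]
42.5 [[323.0, 304.0], [377.0, 319.0]]
[[326. 304.]
 [333. 277.]
 [382. 289.]
 [375. 316.]]
```

The bolt's free edge measures at x ≈ 42.5, which is the full 12 mm out. I'll hand in.

Run:
```python
from workcell import bot
print(bot.hand_in()); print(bot.sense()['t'])
```

```text
the job is handed in; nothing more can be done
None
the job is handed in; nothing more can be done
```

The job is done and handed in at about 20 s of the 62 s allowed. I tilted the pale grate about 0.2 rad and slid its toe under the lip. Then I levelled it onto its ledge and released it. I pushed the key's pin through the red-ringed hole to trip the catch, then put the key back in its stand and let go.

**Last checks:**
- **Grate:** it lies flat and measures within about 1 mm of the box's centre in the top picture, taken after release and before the key was used. The fitted yaw differed from the box's by about 0.013 rad, roughly the noise of the fit.
- **Bolt:** it is out about 12 mm, with its free edge at x ≈ 42.5 in the box's frame.
- **Key:** it stands upright with its collar on the stand. Contact came at the same height as when I first gripped it.
- **Bystanders:** they look unmoved by eye in the final pictures. The arm hid part of the top view, and I did not measure them.

**What disagreed:**
- **Cameras:** the two cameras differed by 2 to 4 mm, so I corrected both against the gripper's known position.
- **Catch force:** pressing the catch peaked at about 9 N, above the quoted 5 to 6 N. I took this as the catch bottoming out, since the bolt was already fully out.
- **Return of the key:** the pin sat off-centre in the stand's hole partway down, with no contact force showing. I shifted it 2 mm and it went home freely.

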